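# Index the dispenser's swing chute over the fuse tray

## Task

The parts dispenser's swing chute is pinned over the middle kit tray: re-index it one hole to the side, so that its spout stands over the tray with the glass fuse. Hook a fingertip inside the red pull ring, without pinching the ring, lift the spring index pin clear of its hole, swing the chute across and let the pin drop fully home in the next hole. Do not swing the chute over the socket's tray or on past the fuse's tray, and leave the loose parts where they lie.

Things in the scene. Friction and masses are not known exactly. Their poses are not given: they have to be found in the camera images.
- dispenser: Hand crank parts dispenser of cast aluminium, fixed on the shelf on a grey-green base sheet (460 x 275 mm); blue 150 mm reel and crank at its back, up to 245 mm high, from 30 mm behind the origin on. Origin: on the vertical pivot axis of the swing chute, at shelf level; x from the kit trays towards the reel, y left of that, z up.
- quadrant (a point): Middle index hole, at the top face of the flat steel quadrant plate (50 mm above the shelf, fixed, 105 to 141 mm from the pivot axis, under the chute). It has five brass-bushed holes, 10.6 mm wide, on a 123 mm radius, 0.44 rad apart: the pin meets them at chute angles -0.88, -0.44, 0, 0.44, 0.88. Axes as the dispenser's.
- tray_mid (a point): Floor centre (7 mm above the shelf) of the middle of three open steel kit trays, 80 x 72 mm, rims 38 mm above the shelf, centres 212 mm from the pivot axis, at chute angles -0.44, 0, 0.44. The side trays' centres are at x = -192, y = -90 mm (chute angle +0.44) and x = -192, y = +90 mm (-0.44) in the dispenser's frame. The two end holes have no tray.
- chute (a joint): Angle of the swing chute about its vertical pivot, rad. 0: over the middle tray (start, within 0.015). Grows anticlockwise seen from above: spout towards -y of the dispenser. Stops at -0.97, 0.97. Locked but for 0.02 rad of play while the pin is in a hole; else it turns against 0.08 N m of friction plus the pin's drag, and stays where left.
- index_pin (a joint): Lift of the spring index pin, m. 0: fully home in a hole. Up to 0.010 the 7 mm round-nosed pin is still in the hole; above that the chute is free; stop at 0.016. The spring pushes down with 7.5 N at 0, 12 N at the stop. Let down between holes it rides on the plate at about 0.009 and snaps home by itself when the chute carries it over a hole.
- ring_center (a point): Centre of the red pull ring, rigid on the pin (about 115 mm above the shelf, pin home). Axes: x along the chute from spout to pivot, y left, z up. Opening 42 mm across, outside 60 mm, 6 mm thick. Its plane contains y and leans back 35 degrees from vertical, top towards +x: a fingertip enters along +x and down, square to it at 35 degrees below level (30 to 50 passes).
- ring_top (a point): Inner side of the ring's upper bow at its highest point (21 mm from ring_center: 12 mm further in x, 17 mm higher). Lift here from inside. Below and beyond the ring there is free room for a fingertip to go 30 mm past ring_center; lifting a slanting finger also draws its tip back out of the ring, so hook in at least 20 mm past it. Axes as ring_center.
- ring_foot (a point): Where the ring stands on the pin's head, on the pin's axis (13 mm behind and 19 mm below ring_center; axes as ring_center). The 20 mm wide barrel ends 9 mm lower, the flat lug 35 mm lower. The chute's trough, 30 mm wide, runs 44 mm to the left (+y), its walls no higher here than this point; right of the ring is free space above the quadrant plate.
- ring_rim: The thicker bead, 6 mm, along the outside edge of the pull ring (all but its foot), 3.5 mm outside the inner bar. Origin on the pin's axis, at the quadrant plate's top when home. Hooking from inside does not touch it; pinching the ring does.
- spout (a point): The lower, open end of the chute's trough, 28 mm wide, 200 mm from the pivot axis and 55 mm above the shelf. Axes as ring_center.
- fuse: Glass fuse in a steel clip holder on a brown base 52 x 20 mm, 14 mm high, loose in one of the two side trays (left or right). Origin under its centre.
- socket: Cream bakelite tube socket, 36 mm across, 18 mm high, loose in the other side tray. Origin under its centre.
- lug: Copper ground lug, 43 x 18 mm, 10 mm high, loose in the middle tray. Origin near its middle, underside.
- board: Brown phenolic board 120 x 80 x 4 mm lying loose on the left of the shelf. Origin under its centre.
- jar: Amber jar with a steel cap, 60 mm across, 75 mm high, loose on the left of the shelf. Origin under its centre.
- driver: Screwdriver with a red handle, 190 mm long, lying loose on the right of the shelf. Origin under it, along its length.
- spare_reel: Blue parts reel, 120 mm across, 14 mm high, lying loose on the right of the shelf. Origin under its centre.
There are look-alikes about, which are no part of the job. Of the things like the fuse, leave any that is blue or green; of the rest the smaller one is meant.

How it is judged:
On the way, in this order (a step that is already met when the one before it is completed fails the run):
1. a fingertip in the pull ring has lifted the index pin clear of the middle hole, the chute still there (value of joint index_pin above 0.0102 m and value of joint chute between -0.08 and 0.08 rad and contact force between the fingers and index_pin above 2 N), for 0.1 s.
2. the spout has been swung over the tray with the fuse (horizontal distance between spout and fuse below 0.03 m), for 0.1 s.
At the end, for the whole second after the job is handed in: the index pin is fully home (lift under 2 mm) in the hole next to the middle one on the fuse's side (chute angle within 0.03 rad of 0.44 or -0.44), the spout within 30 mm, seen from above, of the fuse, and the chute at rest (value of joint index_pin below 0.002 m and horizontal distance between spout and fuse below 0.03 m and (value of joint chute between 0.41 and 0.47 rad or value of joint chute between -0.47 and -0.41 rad) and velocity of joint chute between -0.05 and 0.05 rad/s); the robot touches nothing.
It fails at once if the ring was pinched or pulled from outside while the pin was lifted (2 N on its outer bead) (value of joint index_pin above 0.003 m and contact force between the fingers and ring_rim above 2 N).
It fails at once if the chute was swung over the socket's tray (horizontal distance between spout and socket below 0.04 m).
It fails at once if the chute was swung past the next hole (value of joint chute above 0.6 rad or value of joint chute below -0.6 rad).
It fails at once if a loose part was moved or lifted by more than 15 mm (distance of any of fuse, socket, lug, board, jar, driver, spare_reel from where it was at the start of the episode above 0.015 m).
It also fails if it takes over 42 s, if anything falls off the work surface, if the arm or the gripper's body presses on something with over 40 N, if the wrist force passes 120 N, or if a joint passes its speed limit or range.

## Robot

A 7-joint arm with a two-finger parallel gripper is mounted at the origin on the work surface. World frame = base frame: x ahead of the robot, y to its left, z up, the work surface at z = 0. Lengths are in m, angles in rad, forces in N, time in s.
With the tool pointing down it reaches from about 0.4 to 0.85 m from the base axis. Payload 10.4 kg.
Tool frame: the origin (TCP) lies on the front face of the gripper's body, between the roots of the fingers; the fingertips stand 70 mm ahead of it and the grasp point (between the pads) lies 51 mm ahead of it (grasp_offset is the distance from the TCP to the grasp point, in m); z points along the fingers, y is the direction in which the jaws open and shut (so a half turn about z gives the same grasp; the last joint's range is limited). The gripper opens to 87 mm and grips with 3 to 60 N. Pads are 19 mm wide; open, the fingers measure 117 mm over their backs; the gripper's body (75 mm by 190 mm) begins 51 mm behind the grasp point.
Start: joints at [1.135, 0.332, -0.065, 1.46, 0.022, 1.35, -0.088], TCP at [0.251, -0.573, 0.292] pointing down, gripper open.
Joint ranges: [-2.6, 2.6], [-0.5, 2.12], [-1.47, 1.34], [0.16, 2.42], [-1.27, 4.41], [0.06, 2.06], [-2.6, 2.6]. Speed limits (rad/s): [2.22, 2.22, 2.79, 2.79, 3.14, 3.14, 3.14].

## Interface

Orientations are given as a unit quaternion [x, y, z, w].
In Python, from bench import * gives the robot as it stands. The module is installed in compiled form; this text tells all that it offers.
- The arm moves only by the tool arm_command, never from a script. Its argument "commands" is a list of rows, each a list of 3 entries, a list of its own where there are three numbers: the opening in per cent of the stroke, from 0 (shut) to 100 (fully open), then the shift along the tool's x, y, z in m, then the turn, a rotation vector about the tool's x, y, z in rad. A call has exactly 10 rows; each row is the pose to reach, as a shift and turn from the pose commanded when the call began, along the tool's axes at that moment; what a row does not reach only later rows make up. A row lasts 1/12 s, in which the tool goes at most 41.7 mm and 7.16 degrees, less where a joint would pass 70% of its speed; a pose out of reach is approached as far as the arm can. A call with a gripper value outside its range is refused whole. The fingers move at their own pace and stop on an object; "squeeze" is the grip in N (left out, the last holds). Time passes only in rows, so rows that repeat a pose let the fingers close, or fill a call up. It gives the time, the measured TCP pose, the force and the opening at its end, in the units of the state.
- read_state(): the state, without advancing time (a new reading comes with each control period).
- camera(name): name is "scene" or "top" or "wrist"; returns a dict with "pixels" (420x560x3 uint8, red, green, blue), "fx", "fy", "cx", "cy" (pixels), "dist_coeffs" ([k1, k2, p1, p2, k3] as OpenCV has them; the pictures are not rectified), "rvec" (rotation vector, rad) and "tvec" (3), from world to camera coordinates, as OpenCV has them; the wrist camera has in their place "mount" (4x4, takes a point from camera to tool coordinates, whose origin is the TCP and whose axes are the flange's). Camera axes: x right, y down, z forward; pixel columns grow to the right and rows downward; lengths in m; the calibration is good to about 2 mm. A picture is of the moment at which its call begins: read the wrist's pose just before it. There is no depth.
- close_job(): hands the job in, once; it reports no verdict.
The state is a dict: "time": time; "joint_positions": joint angles; "joint_vel": joint speeds; "joint_torque": joint torques, N m; "ee_pos": TCP position; "eef_rot": TCP orientation; "ft_force": force on the tool from outside, world axes, zero at the start; "torque": the same for the moment, N m; "width": finger opening in m.
Only numpy, scipy, OpenCV 4.12 (cv2) and the standard library are available. Lean on these libraries where they do the work, as an engineer would, in place of code of your own. Each camera call takes 0.05 s, during which the arm holds its last target.

## Working session

There is one attempt and no reset: what is moved stays moved. The work goes in short steps, Python scripts to look and compute and a tool call to move; the robot and the scene stay as the last step left them, time stands still between calls to the robot, and variables do not carry over. Pictures are saved under pics/ and viewed, and the job is handed in when it is done.

Besides the shell and the picture viewer there is one more tool, called after "Request:" as name([rows], argument=value, ...), one row to a line, values as JSON. arm_command: Moves the arm, as the interface text tells. Its arguments: {"type":"object","properties":{"commands":{"type":"array","items":{"type":"array"}},"squeeze":{"type":"number"}},"required":["commands"]}

```bash
mkdir -p pics; ls
python3 - <<'E'
from bench import *
import cv2
s=read_state(); print({k:(v if not hasattr(v,'round') else v) for k,v in s.items()})
for n in ("scene","top","wrist"):
    c=camera(n); cv2.imwrite(f"pics/{n}0.png",c["pixels"][:,:,::-1])
    print(n,{k:v for k,v in c.items() if k!="pixels"})
E
```

```text
pics
{'time': 0.0, 'joint_positions': array([ 1.13536259,  0.33284673, -0.06469063,  1.46093586,  0.02158492,
        1.34991406, -0.08849971]), 'joint_vel': array([-0.00052631, -0.00033533, -0.00108367,  0.00162771, -0.00095774,
       -0.00041788, -0.00039826]), 'joint_torque': array([ 2.22109643e-04, -6.23244667e+01,  2.49191537e-02, -3.89897883e+01,
       -6.11302257e-02,  3.96707200e-02,  1.91255808e-04]), 'ee_pos': array([ 0.25063421, -0.5722259 ,  0.29147215]), 'eef_rot': array([ 9.78770409e-01,  2.04958507e-01, -1.71174659e-04, -6.83501377e-04]), 'ft_force': array([0.50685994, 0.41833129, 0.79919367]), 'torque': array([ 0.05034585,  0.00926283, -0.0268305 ]), 'width': 0.08683274498894783}
scene {'fx': 411.23618571714496, 'fy': 411.23618571714496, 'cx': 282.92409669364105, 'cy': 212.18741820904864, 'dist_coeffs': array([0.02716684, 0.        , 0.        , 0.        , 0.        ]), 'rvec': array([ 1.72546265,  1.51817188, -0.78897762]), 'tvec': array([-0.0518574 , -0.25229607,  1.70177317])}
top {'fx': 470.84425473615755, 'fy': 470.84425473615755, 'cx': 283.3888867843614, 'cy': 207.76946847270546, 'dist_coeffs': array([0.01072749, 0.        , 0.        , 0.        , 0.        ]), 'rvec': array([ 2.08981162, -2.1522655 ,  0.18080011]), 'tvec': array([0.02711196, 0.58893497, 1.24335113])}
wrist {'fx': 323.64279712867676, 'fy': 323.64279712867676, 'cx': 276.6957284606416, 'cy': 204.63740748103695, 'dist_coeffs': array([0.00237187, 0.        , 0.        , 0.        , 0.        ]), 'mount': array([[ 1.30408185e-03, -9.56340976e-01, -2.92250298e-01,
         8.04805762e-02],
       [ 9.99999150e-01,  1.24345250e-03,  3.93211459e-04,
         1.84240227e-03],
       [-1.26448682e-05, -2.92250562e-01,  9.56341785e-01,
        -9.33202429e-02],
       [ 0.00000000e+00,  0.00000000e+00,  0.00000000e+00,
         1.00000000e+00]])}
```

View pics/scene0.png

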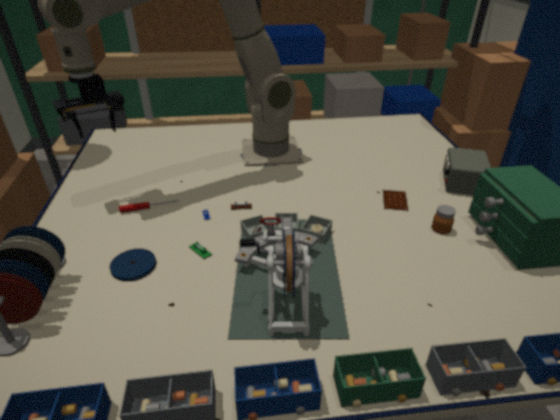

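View pics/top0.png

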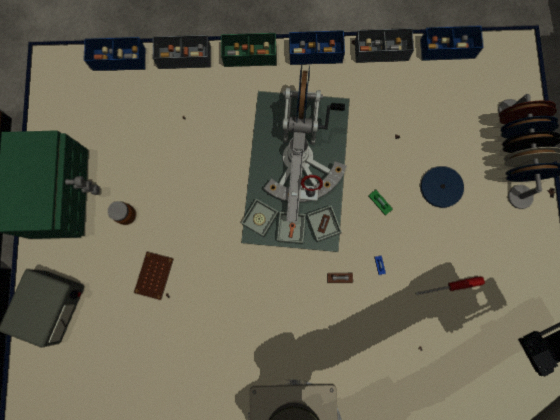

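View pics/wrist0.png

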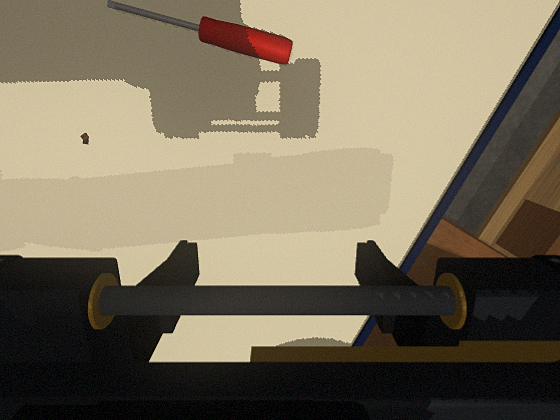

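Run:
```python
import cv2
t=cv2.imread("pics/top0.png")[85:295,220:400]; cv2.imwrite("pics/topc.png",cv2.resize(t,None,fx=2.8,fy=2.8,interpolation=cv2.INTER_CUBIC))
t=cv2.imread("pics/scene0.png")[190:340,180:350]; cv2.imwrite("pics/scenec.png",cv2.resize(t,None,fx=4,fy=4,interpolation=cv2.INTER_CUBIC))
```

```text
(no output)
```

View pics/topc.png

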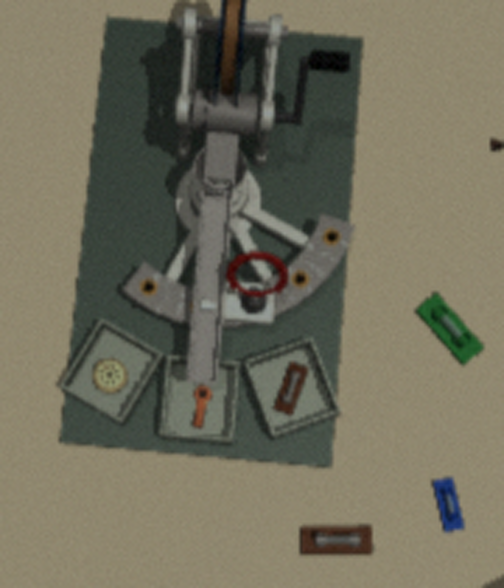

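View pics/scenec.png

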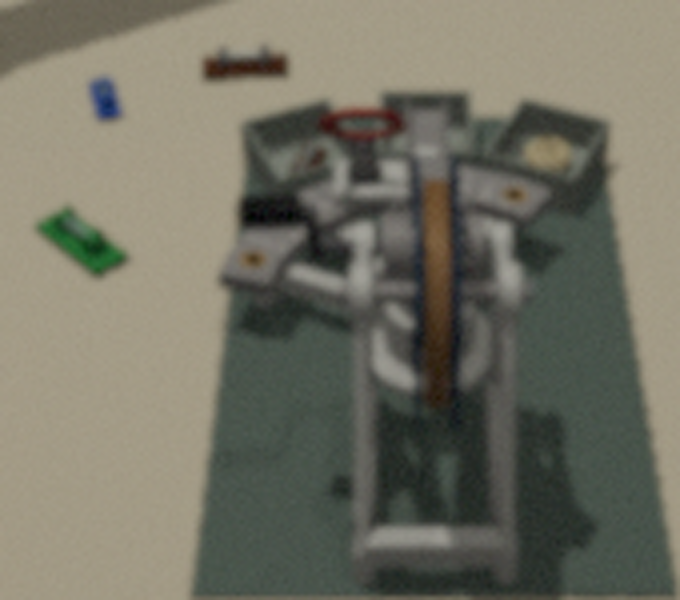

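```bash
cat > h.py <<'E'
import numpy as np, cv2
from bench import *
from scipy.spatial.transform import Rotation as R
def ray(c,uv,st=None):
    K=np.array([[c["fx"],0,c["cx"]],[0,c["fy"],c["cy"]],[0,0,1]])
    p=cv2.undistortPoints(np.array([[uv]],float),K,c["dist_coeffs"])[0,0]
    d=np.array([p[0],p[1],1.])
    if "rvec" in c:
        Rm=cv2.Rodrigues(c["rvec"])[0]; o=-Rm.T@c["tvec"]; d=Rm.T@d
    else:
        M=c["mount"]; Rt=R.from_quat(st["eef_rot"]).as_matrix()
        o=Rt@M[:3,3]+st["ee_pos"]; d=Rt@M[:3,:3]@d
    return o,d/np.linalg.norm(d)
def onz(c,uv,z,st=None):
    o,d=ray(c,uv,st); return o+d*(z-o[2])/d[2]
def tri(rays):
    A=sum(np.eye(3)-np.outer(d,d) for o,d in rays); b=sum((np.eye(3)-np.outer(d,d))@o for o,d in rays)
    p=np.linalg.solve(A,b); return p,[np.linalg.norm(np.cross(p-o,d)) for o,d in rays]
def proj(c,P,st=None):
    K=np.array([[c["fx"],0,c["cx"]],[0,c["fy"],c["cy"]],[0,0,1]])
    if "rvec" in c: rv,tv=c["rvec"],c["tvec"]
    else:
        M=c["mount"]; Rt=R.from_quat(st["eef_rot"]).as_matrix()
        Rc=Rt@M[:3,:3]; o=Rt@M[:3,3]+st["ee_pos"]; rv=cv2.Rodrigues(Rc.T)[0]; tv=-Rc.T@o
    return cv2.projectPoints(np.atleast_2d(np.array(P,float)),rv,np.array(tv),K,c["dist_coeffs"])[0][:,0]
def red(c,box,s=90):
    hsv=cv2.cvtColor(c["pixels"],cv2.COLOR_RGB2HSV)
    m=((hsv[...,0]<8)|(hsv[...,0]>172))&(hsv[...,1]>s)&(hsv[...,2]>40)
    k=np.zeros_like(m); u0,v0,u1,v1=box; k[v0:v1,u0:u1]=1
    return (m&k).astype(np.uint8)
E
python3 - <<'E'
from h import *
t=camera("top"); s=camera("scene")
for c,box,n in((t,(290,165,335,205),"t"),(s,(255,212,290,228),"s")):
    m=red(c,box,150 if n=="t" else 120); ys,xs=np.nonzero(m)
    print(n,len(xs),xs.min(),xs.max(),ys.min(),ys.max())
    e=cv2.fitEllipse(cv2.convexHull(np.c_[xs,ys].astype(np.int32))); print(e)
    if n=="t": et=e
    else: es=e
p,r=tri([ray(t,et[0]),ray(s,es[0])]); print("ring",p,r)
# base sheet
hsv=cv2.cvtColor(t["pixels"],cv2.COLOR_RGB2HSV)
m=((hsv[...,0]>60)&(hsv[...,0]<100)&(hsv[...,1]>35)).astype(np.uint8); m[:85]=0;m[260:]=0;m[:,:235]=0;m[:,355:]=0
ys,xs=np.nonzero(m); q=cv2.minAreaRect(np.c_[xs,ys].astype(np.float32)); print(q)
b=cv2.boxPoints(q); P=np.array([onz(t,x,0.002) for x in b]); print(b,P[:,:2])
for i in range(4):
    d=P[(i+1)%4]-P[i]; print(np.linalg.norm(d),np.arctan2(d[1],d[0]))
for nm,uv,z in(("tuberay spout",(292,221),.055),("fuse",(323.5,223.5),.014),("socket",(259,218.5),.02),("lug",(292,230),.012)): print(nm,onz(t,uv,z))
E
```

```text
t 103 301 321 175 190
((311.3882141113281, 182.50424194335938), (15.537694931030273, 21.080955505371094), 91.27608489990234)
s 40 260 279 218 224
((269.8658752441406, 220.59156799316406), (6.881885051727295, 19.62395477294922), 86.83468627929688)
ring [ 0.64361939 -0.06684798  0.11604427] [np.float64(0.0001563378816095091), np.float64(0.000156337881609495)]
((296.5, 168.0), (93.53350067138672, 157.1163787841797), 5.710593223571777)
[[242.14851  241.51485 ]
 [257.78217   85.178215]
 [350.8515    94.48515 ]
 [335.21783  250.82178 ]] [[ 0.50542682  0.12971692]
 [ 0.97632507  0.07669791]
 [ 0.93693599 -0.20108734]
 [ 0.47135897 -0.13211408]]
0.4738735941613144 -0.11211904229496963
0.28056398049913545 -1.7116541776379903
0.4706583338364381 2.9945166341102882
0.2640380495472062 1.44140935565235
tuberay spout [ 0.55171275 -0.01277206  0.055     ]
fuse [ 0.54821537 -0.10166903  0.014     ]
socket [0.56704791 0.0796204  0.02      ]
lug [ 0.53268644 -0.01234529  0.012     ]
```

```bash
cat >> h.py <<'E'
RING=np.array([0.6436,-0.0668,0.1160])
PIV=np.array([0.750,-0.039,0])
def tool(yaw,el=np.radians(37)):
    u=np.array([np.cos(yaw),np.sin(yaw),0]); k=np.array([0,0,1.])
    z=np.cos(el)*u-np.sin(el)*k; x=np.sin(el)*u+np.cos(el)*k
    return np.c_[x,np.cross(z,x),z]
def delta(st,p,Rm):
    R0=R.from_quat(st["eef_rot"]).as_matrix()
    return np.round(R0.T@(np.array(p)-st["ee_pos"]),4), np.round(R.from_matrix(R0.T@Rm).as_rotvec(),4)
def tgt(ring,yaw,past,up=0,el=np.radians(37),fy=0.051):
    "TCP so that left finger's tip is 'past' beyond ring along axis, 'up' in world z"
    T=tool(yaw,el); return ring+T[:,2]*(past-0.070)+T[:,1]*fy+np.array([0,0,up]),T
E
python3 - <<'E'
from h import *
st=read_state(); p,T=tgt(RING,-0.13,-0.08,0.05); print(p,delta(st,p,T))
E
```

```text
[ 0.51820418 -0.10184009  0.25627225] (array([ 0.4338, -0.3237,  0.0358]), array([-0.2514,  0.9017,  0.5029]))
```

Request:
arm_command([
  [100, [0.02, -0.016, 0], [-0.012, 0.045, 0.025]],
  [100, [0.045, -0.034, 0], [-0.025, 0.09, 0.05]],
  [100, [0.07, -0.052, 0], [-0.038, 0.135, 0.075]],
  [100, [0.095, -0.07, 0.002], [-0.05, 0.18, 0.1]],
  [100, [0.12, -0.09, 0.004], [-0.065, 0.23, 0.13]],
  [100, [0.145, -0.108, 0.006], [-0.078, 0.28, 0.155]],
  [100, [0.17, -0.126, 0.008], [-0.09, 0.33, 0.18]],
  [100, [0.195, -0.144, 0.01], [-0.105, 0.38, 0.21]],
  [100, [0.22, -0.162, 0.012], [-0.12, 0.43, 0.24]],
  [100, [0.24, -0.18, 0.014], [-0.135, 0.48, 0.27]],
])

```text
time: 1.08
ee_pos: [0.3993, -0.3097, 0.2783]
eef_rot: [0.967, 0.066, 0.247, 0.017]
ft_force: [0.6, 0.6, -0.2]
width: 0.0871
```

Run:
```python
from h import *
st=read_state(); p,T=tgt(RING,-0.13,-0.08,0.05); print(st["time"],st["ee_pos"],st["joint_positions"].round(2),p,delta(st,p,T))
```

```text
1.0833 [ 0.39931201 -0.30969361  0.27832618] [ 1.02 -0.1  -0.25  2.05 -0.48  0.88 -0.42] [ 0.51820418 -0.10184009  0.25627225] (array([ 0.1211, -0.1932,  0.0764]), array([-0.1147,  0.4187,  0.2331]))
```

Request:
arm_command([
  [100, [0.012, -0.02, 0.008], [-0.012, 0.042, 0.023]],
  [100, [0.025, -0.04, 0.016], [-0.024, 0.084, 0.047]],
  [100, [0.038, -0.06, 0.024], [-0.035, 0.126, 0.07]],
  [100, [0.05, -0.08, 0.032], [-0.046, 0.168, 0.093]],
  [100, [0.064, -0.1, 0.04], [-0.058, 0.21, 0.117]],
  [100, [0.076, -0.12, 0.048], [-0.07, 0.252, 0.14]],
  [100, [0.088, -0.14, 0.055], [-0.08, 0.294, 0.163]],
  [100, [0.1, -0.16, 0.063], [-0.092, 0.336, 0.187]],
  [100, [0.112, -0.18, 0.07], [-0.104, 0.378, 0.21]],
  [100, [0.121, -0.193, 0.076], [-0.115, 0.419, 0.233]],
])

```text
time: 1.92
ee_pos: [0.517, -0.1019, 0.2564]
eef_rot: [0.893, -0.058, 0.445, 0.029]
ft_force: [1.5, -0.5, 0.9]
width: 0.0871
```

Run:
```python
from h import *
st=read_state(); p,T=tgt(RING,-0.13,-0.08,0.05); print(st["time"],st["ee_pos"],st["joint_positions"].round(2),p,delta(st,p,T))
c=camera("wrist"); cv2.imwrite("pics/w1.png",c["pixels"][:,:,::-1]); print(proj(c,[RING],st))
```

```text
1.9167 [ 0.51703024 -0.1019059   0.25644431] [ 0.66 -0.24 -0.5   2.37 -1.08  0.11 -0.56] [ 0.51820418 -0.10184009  0.25627225] (array([ 0.0006, -0.0002,  0.001 ]), array([ 0.0004, -0.0001,  0.0014]))
[[219.2120629  243.75028052]]
```

View pics/w1.png

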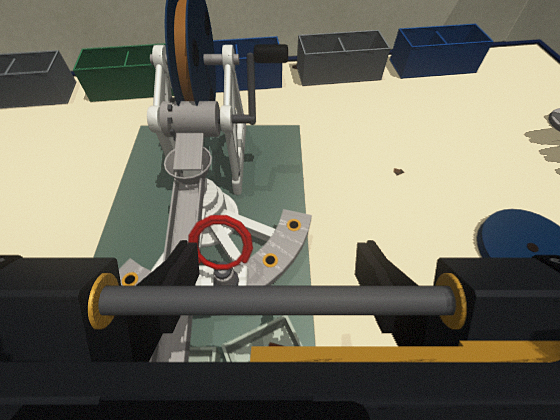

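Run:
```python
from h import *
st=read_state(); c=camera("wrist")
m=red(c,(180,205,260,275),120); ys,xs=np.nonzero(m)
e=cv2.fitEllipse(cv2.convexHull(np.c_[xs,ys].astype(np.int32))); print(len(xs),e,xs.min(),xs.max(),ys.min(),ys.max())
t=camera("top"); s=camera("scene")
print(tri([ray(c,e[0],st),ray(t,(311.39,182.5))]),tri([ray(c,e[0],st),ray(t,(311.39,182.5)),ray(s,(269.87,220.6))]))
Rt=R.from_quat(st["eef_rot"]).as_matrix()
for P in [(.0095,-.0435,.07),(-.0095,-.0435,.07),(.0095,-.0585,.07),(-.0095,-.0585,.07),(.0095,-.0435,.035),(.0095,-.0585,.035)]:
    print(P,proj(c,[Rt@np.array(P)+st["ee_pos"]],st)[0].round())
cv2.imwrite("pics/w1c.png",cv2.resize(c["pixels"][200:380,90:290,::-1],None,fx=3.5,fy=3.3))
```

```text
1291 ((223.6406707763672, 242.8430633544922), (56.437721252441406, 65.45997619628906), 97.14752960205078) 192 256 215 269
(array([ 0.6441709 , -0.06716467,  0.11472202]), [np.float64(0.0004426560240449521), np.float64(0.0004426560240449522)]) (array([ 0.64366781, -0.06712874,  0.11597437]), [np.float64(0.0005624159314583692), np.float64(0.00042676370013829996), np.float64(0.00015351655897184548)])
(0.0095, -0.0435, 0.07) [194. 244.]
(-0.0095, -0.0435, 0.07) [197. 276.]
(0.0095, -0.0585, 0.07) [167. 244.]
(-0.0095, -0.0585, 0.07) [170. 275.]
(0.0095, -0.0435, 0.035) [175. 277.]
(0.0095, -0.0585, 0.035) [141. 277.]
```

View pics/w1c.png

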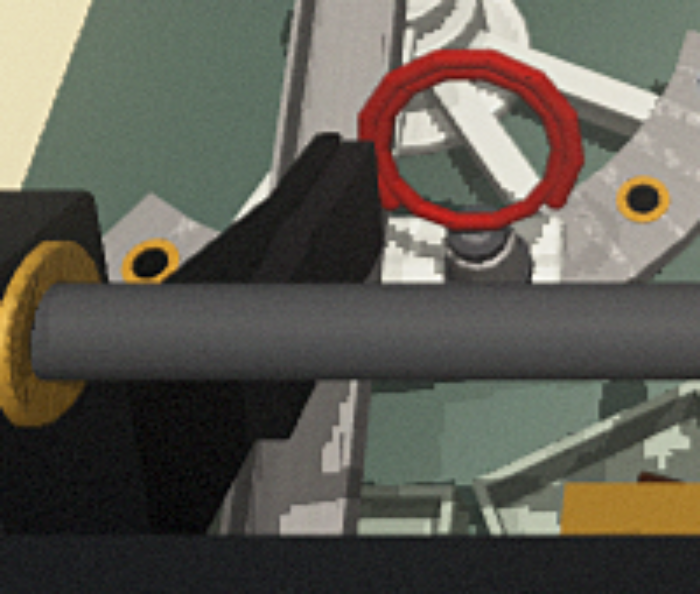

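```bash
sed -i 's/^RING=.*/RING=np.array([0.6438,-0.0671,0.1157])/; s/radians(37)/radians(42)/g; s/fy=0.051/fy=0.0495/' h.py
python3 - <<'E'
from h import *
st=read_state(); p,T=tgt(RING,-0.13,-0.03,0); print(p,delta(st,p,T))
E
```

```text
[ 0.5636957  -0.10654862  0.18261306] (array([-0.03  , -0.0027,  0.0818]), array([-0.0015, -0.0841,  0.0026]))
```

Request:
arm_command([
  [100, [-0.006, -0.0005, 0.008], [0, -0.01, 0]],
  [100, [-0.012, -0.001, 0.016], [0, -0.02, 0]],
  [100, [-0.018, -0.0015, 0.028], [0, -0.03, 0]],
  [100, [-0.024, -0.002, 0.04], [0, -0.045, 0]],
  [100, [-0.03, -0.0027, 0.052], [0, -0.06, 0.002]],
  [100, [-0.03, -0.0027, 0.062], [-0.001, -0.07, 0.0026]],
  [100, [-0.03, -0.0027, 0.072], [-0.0015, -0.084, 0.0026]],
  [100, [-0.03, -0.0027, 0.082], [-0.0015, -0.084, 0.0026]],
  [100, [-0.03, -0.0027, 0.082], [-0.0015, -0.084, 0.0026]],
  [100, [-0.03, -0.0027, 0.082], [-0.0015, -0.084, 0.0026]],
])

```text
time: 2.95
ee_pos: [0.5462, -0.1082, 0.199]
eef_rot: [0.912, -0.06, 0.406, 0.026]
ft_force: [-0.4, 0.3, 0.4]
width: 0.0869
```

Run:
```python
from h import *
st=read_state(); p,T=tgt(RING,-0.13,0.024,0); print(st["time"],st["joint_positions"].round(2),st["ft_force"],delta(st,p,T))
c=camera("wrist"); cv2.imwrite("pics/w2.png",c["pixels"][:,:,::-1])
m=red(c,(120,150,300,290),120); ys,xs=np.nonzero(m)
e=cv2.fitEllipse(cv2.convexHull(np.c_[xs,ys].astype(np.int32))); print(len(xs),e); print(proj(c,[RING],st))
cv2.imwrite("pics/w2c.png",cv2.resize(c["pixels"][180:380,110:330,::-1],None,fx=3.3,fy=3))
```

```text
2.95 [ 1.63 -0.04 -1.45  2.29 -1.23  0.07 -0.34] [-0.36561045  0.30193192  0.37073227] (array([-0.0006, -0.0038,  0.0777]), array([-0.0007,  0.0007, -0.0019]))
2060 ((200.53173828125, 225.19435119628906), (69.70000457763672, 86.1324234008789), 98.9109115600586)
[[199.90567443 226.63330545]]
```

View pics/w2c.png

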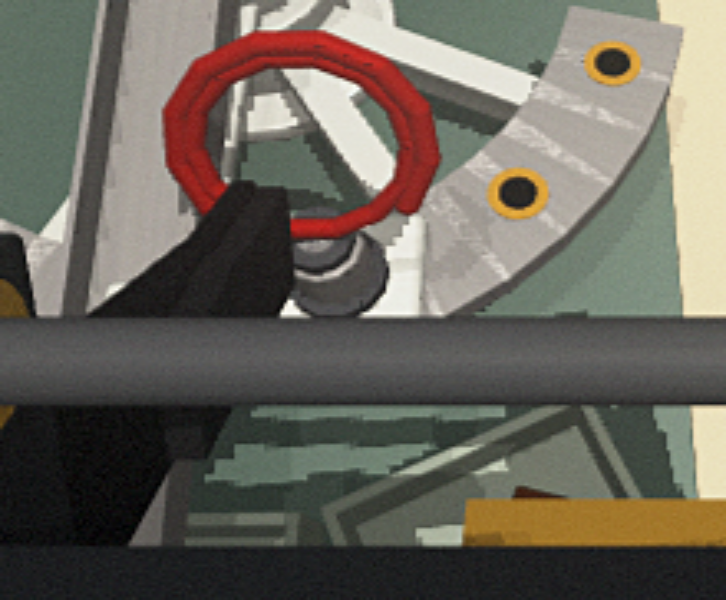

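```bash
cat > kin.py <<'E'
from h import *
from scipy.optimize import least_squares
D=[([1.13536259,0.33284673,-0.06469063,1.46093586,0.02158492,1.34991406,-0.08849971],[0.25063421,-0.5722259,0.29147215],[9.78770409e-01,2.04958507e-01,-1.71174659e-04,-6.83501377e-04])]
def fk(q,L,sg):
    # L: d1,a1,d3,d5,d7,yaw0,a3,a4, yaw7
    p=np.zeros(3); Rm=R.from_euler('z',L[5])
    Rm=Rm*R.from_euler('z',sg[0]*q[0]); p=p+Rm.apply([L[1],0,L[0]])
    Rm=Rm*R.from_euler('y',sg[1]*q[1]); Rm=Rm*R.from_euler('z',sg[2]*q[2]); p=p+Rm.apply([L[6],0,L[2]])
    Rm=Rm*R.from_euler('y',sg[3]*q[3]); p=p+Rm.apply([L[7],0,0]); Rm=Rm*R.from_euler('z',sg[4]*q[4]); p=p+Rm.apply([0,0,L[3]])
    Rm=Rm*R.from_euler('y',sg[5]*q[5]); p=p+Rm.apply([L[9],0,0]); Rm=Rm*R.from_euler('z',sg[6]*q[6]+L[8]); p=p+Rm.apply([0,0,L[4]])
    return p,Rm
E
python3 - <<'E'
from kin import *
st=read_state()
for k in("joint_positions","ee_pos","eef_rot"): print(k,st[k].tolist())
D.append((st["joint_positions"],st["ee_pos"],st["eef_rot"]))
D.append(([ 0.66,-0.24,-0.5,2.37,-1.08,0.11,-0.56],[ 0.51703024,-0.1019059,0.25644431],[.893,-.058,.445,.029]))
D.append(([ 1.02,-0.1,-0.25,2.05,-0.48,0.88,-0.42],[0.39931,-0.30969,0.27833],[.967,.066,.247,.017]))
import itertools
best=[]
for s in itertools.product([1,-1],repeat=4):
  sg=[s[0],1,s[1],1,s[2],1,s[3]]
  for y0 in(-2.3,0,2.3):
   for y7 in (0,1.57,3.14,-1.57):
    def f(L):
        o=[]
        for q,p,r in D:
            pp,Rm=fk(q,L,sg); o+=list(pp-p)+list((Rm.inv()*R.from_quat(r)).as_rotvec()*.2)
        return o
    r=least_squares(f,[.35,0,.4,.4,.2,y0,0,0,y7,0]); best.append((r.cost,sg,r.x.round(3).tolist()))
best.sort(key=lambda b:b[0])
for b in best[:4]: print(b)
E
```

```text
joint_positions [1.641613444458368, -0.04259537053987603, -1.462592054136047, 2.285077735549437, -1.2334275018476253, 0.06770986683240589, -0.34073193915275635]
ee_pos [0.5464086705659503, -0.10956182668764372, 0.19929536044852825]
eef_rot [0.9114986316702256, -0.061361777791475614, 0.405866276826234, 0.026029637430952778]
(np.float64(0.0002070450289187577), [-1, 1, -1, 1, -1, 1, -1], [0.315, -0.003, 0.42, 0.499, 0.255, -0.069, 0.026, 0.047, 1.515, 0.011])
(np.float64(0.00020704502891875906), [-1, 1, -1, 1, -1, 1, -1], [0.315, -0.003, 0.42, 0.499, 0.255, -0.069, 0.026, 0.047, 1.515, 0.011])
(np.float64(0.00020704502891876164), [-1, 1, -1, 1, -1, 1, -1], [0.315, -0.003, 0.42, 0.499, 0.255, -0.069, 0.026, 0.047, 1.515, 0.011])
(np.float64(0.00020704502891876733), [-1, 1, -1, 1, -1, 1, -1], [0.315, -0.003, 0.42, 0.499, 0.255, -0.069, 0.026, 0.047, 1.515, 0.011])
```

```bash
cat > fit.py <<'E'
from h import *
from scipy.optimize import least_squares
import json,os
Rq=lambda a,x: R.from_euler(a,x)
sg=[-1,1,-1,1,-1,1,-1]
def fk(q,L):
    T=L.reshape(8,3)  # offsets after base, j1.., j7 ; last row: yaw0,yaw7,0
    Rm=Rq('z',T[7,0]); p=np.zeros(3)
    for i,a in enumerate('zyzyzyz'):
        Rm=Rm*Rq(a,sg[i]*q[i])
        if i==6: Rm=Rm*Rq('z',T[7,1])
        p=p+Rm.apply(T[i])
    return p,Rm
L0=np.zeros((8,3)); L0[0,2]=.33;L0[2,2]=.42;L0[4,2]=.45;L0[6,2]=.25
def fit(D):
    def f(L):
        o=[]
        for q,p,r in D:
            pp,Rm=fk(q,L); o+=list((pp-p)*1000)+list((Rm.inv()*R.from_quat(r)).as_rotvec()*100)
        return np.array(o+list((L-L0.ravel())*2))
    return min((least_squares(f,L0.ravel()+np.r_[np.zeros(21),0,y,0]) for y in(0,1.57,3.14,-1.57)),key=lambda r:r.cost)
E
python3 - <<'E'
from fit import *
D=[([1.13536259,0.33284673,-0.06469063,1.46093586,0.02158492,1.34991406,-0.08849971],[0.25063421,-0.5722259,0.29147215],[9.78770409e-01,2.04958507e-01,-1.71174659e-04,-6.83501377e-04]),
([1.641613444458368,-0.04259537053987603,-1.462592054136047,2.285077735549437,-1.2334275018476253,0.06770986683240589,-0.34073193915275635],[0.5464086705659503,-0.10956182668764372,0.19929536044852825],[0.9114986316702256,-0.061361777791475614,0.405866276826234,0.026029637430952778]),
([ 0.66,-0.24,-0.5,2.37,-1.08,0.11,-0.56],[ 0.51703024,-0.1019059,0.25644431],[.893,-.058,.445,.029]),
([ 1.02,-0.1,-0.25,2.05,-0.48,0.88,-0.42],[0.39931,-0.30969,0.27833],[.967,.066,.247,.017])]
for q,p,r in D: print(R.from_quat(r).as_matrix().round(3).tolist())
r=fit(D); print(r.cost,r.x.reshape(8,3).round(3)); print(r.fun[:24].round(1))
E
```

```text
[[0.916, 0.401, -0.001], [0.401, -0.916, 0.001], [-0.0, -0.001, -1.0]]
[[0.663, -0.133, 0.737], [-0.091, -0.991, -0.097], [0.743, -0.002, -0.669]]
[[0.597, -0.129, 0.792], [-0.078, -0.992, -0.103], [0.798, 0.0, -0.602]]
[[0.869, 0.119, 0.48], [0.136, -0.991, -0.0], [0.475, 0.065, -0.877]]
5.585078210133002 [[-1.50e-02 -3.00e-03  2.94e-01]
 [ 2.90e-02 -3.00e-03  2.90e-02]
 [ 3.70e-02  1.90e-02  4.49e-01]
 [ 2.00e-03  1.90e-02 -1.50e-02]
 [-1.70e-02 -3.90e-02  4.35e-01]
 [ 6.90e-02 -3.90e-02  5.30e-02]
 [ 9.00e-03  7.50e-02  3.03e-01]
 [ 1.00e-03  1.57e+00  0.00e+00]]
[ 0.   0.   0.   0.   0.   0.2 -0.   0.  -0.  -0.1  0.   0.2  0.   0.
  0.   0.5 -0.1  0.1 -0.  -0.  -0.  -0.7  0.5 -0.4]
```

```bash
cat >> fit.py <<'E'
D0=[([1.13536259,0.33284673,-0.06469063,1.46093586,0.02158492,1.34991406,-0.08849971],[0.25063421,-0.5722259,0.29147215],[9.78770409e-01,2.04958507e-01,-1.71174659e-04,-6.83501377e-04]),
([1.641613444458368,-0.04259537053987603,-1.462592054136047,2.285077735549437,-1.2334275018476253,0.06770986683240589,-0.34073193915275635],[0.5464086705659503,-0.10956182668764372,0.19929536044852825],[0.9114986316702256,-0.061361777791475614,0.405866276826234,0.026029637430952778]),
([ 0.66,-0.24,-0.5,2.37,-1.08,0.11,-0.56],[ 0.51703024,-0.1019059,0.25644431],[.893,-.058,.445,.029]),
([ 1.02,-0.1,-0.25,2.05,-0.48,0.88,-0.42],[0.39931,-0.30969,0.27833],[.967,.066,.247,.017])]
lo=np.array([-2.6,-.5,-1.47,.16,-1.27,.06,-2.6]); hi=np.array([2.6,2.12,1.34,2.42,4.41,2.06,2.6])
def ik(L,p,T,n=30,seed=0):
    rng=np.random.default_rng(seed); out=[]; Rt=R.from_matrix(T); mid=(lo+hi)/2
    for k in range(n):
        q0=rng.uniform(lo,hi)
        def f(q):
            pp,Rm=fk(q,L); return np.r_[(pp-p)*1000,(Rm.inv()*Rt).as_rotvec()*200,0.3*(q-mid)/(hi-lo)]
        r=least_squares(f,q0,bounds=(lo,hi),max_nfev=100)
        if np.abs(r.fun[:6]).max()<2: 
            m=np.minimum(r.x-lo,hi-r.x); out.append((m.min(),r.x.round(2)))
    out.sort(key=lambda a:-a[0]); return out
E
python3 - <<'E'
from fit import *
L=fit(D0).x
for el in(35,42,48):
  for past in(-.03,.024):
    for fy in (0.0495,):
      p,T=tgt(RING,-0.13,past,0,np.radians(el),fy); o=ik(L,p,T)
      print(el,past,len(o),[(round(a,2),b.tolist()) for a,b in o[:3]])
E
```

```text
35 -0.03 0 []
35 0.024 0 []
42 -0.03 7 [(np.float64(0.0), [-0.84, 0.12, 1.31, 2.42, 4.31, 0.35, 0.57]), (np.float64(0.0), [-0.84, 0.12, 1.31, 2.42, 4.31, 0.35, 0.57]), (np.float64(0.0), [-0.84, 0.12, 1.31, 2.42, 4.31, 0.35, 0.57])]
42 0.024 9 [(np.float64(0.04), [-0.45, 0.27, 0.92, 2.38, 4.12, 0.46, 0.69]), (np.float64(0.04), [-0.45, 0.27, 0.91, 2.38, 4.12, 0.46, 0.7]), (np.float64(0.03), [-0.42, 0.27, 0.88, 2.39, 4.1, 0.46, 0.72])]
48 -0.03 19 [(np.float64(0.09), [-1.2, 0.15, 1.24, 2.22, -0.31, 0.15, -1.43]), (np.float64(0.08), [-1.2, 0.15, 1.23, 2.22, -0.26, 0.14, -1.49]), (np.float64(0.08), [-1.2, 0.15, 1.23, 2.23, -0.25, 0.14, -1.5])]
48 0.024 20 [(np.float64(0.12), [-0.62, 0.22, 0.79, 2.13, -0.9, 0.18, -0.76]), (np.float64(0.11), [-0.62, 0.22, 0.79, 2.13, -0.9, 0.17, -0.77]), (np.float64(0.09), [-0.61, 0.22, 0.75, 2.14, -0.8, 0.15, -0.88])]
```

```bash
cat >> fit.py <<'E'
def tgt2(ring,yaw,el,roll,f,past,up=0):
    "f=-1: finger at tool -y in the ring, +1: finger at +y"
    T=tool(yaw,el)@R.from_euler('z',roll).as_matrix()
    return ring+T[:,2]*(past-0.070)-T[:,1]*f*0.0495+np.array([0,0,up]),T
def ikm(L,p,T,n=8,seed=0):
    rng=np.random.default_rng(seed); Rt=R.from_matrix(T); best=(-1,None); mid=(lo+hi)/2
    for k in range(n):
        q0=rng.uniform(lo,hi)
        def f(q):
            pp,Rm=fk(q,L); m=np.minimum(q-lo,hi-q)
            return np.r_[(pp-p)*1000,(Rm.inv()*Rt).as_rotvec()*200,1.0*np.clip(0.35-m,0,1),.05*q[2]]
        r=least_squares(f,q0,bounds=(lo,hi),max_nfev=60)
        if np.abs(r.fun[:6]).max()<2:
            m=np.minimum(r.x-lo,hi-r.x).min()
            if m>best[0]: best=(m,r.x.round(2).tolist())
    return best
E
cat > scan.py <<'E'
from fit import *
from multiprocessing import Pool
L=fit(D0).x
def job(a):
    el,yaw,roll,f=a; o=[]
    for past in(-.02,.024):
        o.append(ikm(L,*tgt2(RING,yaw,np.radians(el),np.radians(roll),f,past)))
    return a,o
if __name__=="__main__":
    A=[(el,yaw,roll,f) for el in(42,48) for yaw in(-.4,-.13,.15) for roll in(-90,0,90,180) for f in(-1,1)]
    with Pool() as P:
        res=P.map(job,A,chunksize=1)
    res.sort(key=lambda r:-min(x[0] for x in r[1]))
    for r in res[:14]: print(r[0],[(round(float(m),2),q) for m,q in r[1]])
E
nproc; time OMP_NUM_THREADS=1 python3 scan.py
```

```text
4
(42, 0.15, 90, 1) [(0.38, [0.19, 0.1, 0.08, 1.94, -0.82, 0.44, -2.09]), (0.35, [0.15, 0.19, 0.12, 1.89, -0.92, 0.41, -2.0])]
(48, 0.15, 90, 1) [(0.32, [-0.34, 0.19, 0.63, 1.81, -0.71, 0.59, -2.28]), (0.35, [-0.19, 0.27, 0.46, 1.77, -0.74, 0.53, -2.25])]
(48, 0.15, 90, -1) [(0.37, [0.16, 0.12, 0.17, 2.05, -0.87, 0.43, -1.97]), (0.31, [0.27, 0.22, 0.02, 2.02, -0.94, 0.37, -1.9])]
(48, -0.4, 90, 1) [(0.32, [-0.36, 0.17, 0.23, 2.1, 0.98, 0.38, 1.76]), (0.31, [0.8, 0.55, -1.12, 2.11, 1.65, 0.79, 1.33])]
(48, 0.15, -90, -1) [(0.28, [0.86, 0.17, -0.49, 2.14, -0.95, 0.35, 1.37]), (0.22, [0.8, 0.27, -0.46, 2.11, -1.03, 0.28, 1.48])]
(48, -0.13, 90, 1) [(0.22, [0.27, 0.13, -0.37, 2.09, 0.76, 0.28, 2.26]), (0.21, [0.99, 0.58, -1.26, 2.16, 1.7, 0.62, 1.57])]
(48, 0.15, 0, -1) [(0.27, [0.49, 0.11, -0.19, 2.15, -0.95, 0.35, -0.29]), (0.21, [0.58, 0.22, -0.31, 2.11, -1.01, 0.27, -0.21])]
(48, -0.4, 0, 1) [(0.16, [-1.36, 0.58, 1.18, 1.99, -0.08, 0.35, -2.31]), (0.24, [-1.23, 0.63, 1.08, 1.95, -0.14, 0.3, -2.26])]
(42, -0.4, 90, 1) [(0.13, [0.85, 0.38, -1.14, 2.29, 1.8, 0.73, 1.09]), (0.18, [0.84, 0.57, -1.14, 2.24, 1.92, 0.86, 1.09])]
(48, -0.13, 180, -1) [(0.2, [-0.75, 0.13, 1.02, 2.13, -0.7, 0.26, 2.27]), (0.12, [-0.24, 0.19, 0.47, 2.1, -0.73, 0.18, 2.3])]
(48, -0.13, 0, -1) [(0.12, [-1.07, 0.17, 1.17, 2.19, -0.51, 0.18, -1.2]), (0.14, [-0.64, 0.23, 0.84, 2.13, -0.98, 0.2, -0.67])]
(48, -0.13, 180, 1) [(0.19, [0.74, 0.12, -0.38, 2.11, -0.53, 0.25, 2.29]), (0.12, [0.67, 0.21, -0.34, 2.07, -0.53, 0.18, 2.3])]
(48, 0.15, 0, 1) [(0.2, [-0.89, 0.07, 1.01, 2.22, -0.95, 0.28, -0.48]), (0.12, [-0.1, 0.15, 0.21, 2.19, -1.15, 0.21, -0.25])]
(48, 0.15, 180, 1) [(0.15, [1.48, 0.49, -1.32, 2.11, 0.59, 0.25, 1.55]), (0.11, [1.28, 0.49, -1.11, 2.09, 0.6, 0.17, 1.53])]
real	0m42.896s
user	2m7.294s
sys	0m0.319s
```

```bash
cat > scan2.py <<'E'
from fit import *
from multiprocessing import Pool
L=fit(D0).x
def tg(ring,yaw,el,roll,off,past,up=0):
    T=tool(yaw,el)@R.from_euler('z',roll).as_matrix()
    return ring+T[:,2]*(past-0.070)-T[:,1]*off+np.array([0,0,up]),T
RE=PIV+R.from_euler('z',.44).apply(RING-PIV)
def job(a):
    el,yaw,roll,off=a; o=[]
    o.append(ikm(L,*tg(RING,yaw,np.radians(el),np.radians(roll),off,-.02),n=6))
    o.append(ikm(L,*tg(RING,yaw,np.radians(el),np.radians(roll),off,.024),n=6))
    o.append(ikm(L,*tg(RE,yaw+.22,np.radians(el),np.radians(roll),off,.024),n=6))
    o.append(ikm(L,*tg(RE,yaw+.40,np.radians(el),np.radians(roll),off,.024),n=6))
    return a,o
if __name__=="__main__":
    print(RE)
    A=[(el,yaw,roll,off) for el in(42,47) for yaw in(-.13,0,.15) for roll in(60,90,120) for off in(.0495,.04)]
    with Pool() as P: res=P.map(job,A,chunksize=1)
    res.sort(key=lambda r:-min(x[0] for x in r[1][:3]))
    for r in res[:12]: print(r[0],[(round(float(m),2),q) for m,q in r[1]])
E
time OMP_NUM_THREADS=1 python3 scan2.py
```

```text
[ 0.66588427 -0.10965829  0.1157    ]
(47, 0.15, 60, 0.04) [(0.4, [-0.72, 0.16, 0.94, 1.94, -0.78, 0.49, -1.72]), (0.39, [-0.47, 0.23, 0.68, 1.91, -0.87, 0.45, -1.65]), (0.46, [0.51, 0.28, -0.3, 1.81, -0.69, 0.52, -1.49]), (0.57, [0.75, 0.35, -0.54, 1.76, -0.62, 0.63, -1.36])]
(47, 0.15, 60, 0.0495) [(0.38, [-0.75, 0.16, 0.96, 1.93, -0.75, 0.5, -1.77]), (0.39, [-0.55, 0.25, 0.76, 1.89, -0.88, 0.48, -1.66]), (0.5, [0.35, 0.27, -0.11, 1.8, -0.76, 0.56, -1.45]), (0.56, [0.75, 0.35, -0.56, 1.76, -0.6, 0.62, -1.39])]
(42, 0.15, 90, 0.0495) [(0.38, [0.19, 0.1, 0.08, 1.94, -0.82, 0.44, -2.09]), (0.35, [0.15, 0.19, 0.12, 1.89, -0.92, 0.41, -2.0]), (0.35, [0.5, 0.33, -0.12, 1.72, -0.92, 0.65, -1.75]), (0.38, [0.58, 0.39, -0.19, 1.63, -0.89, 0.8, -1.63])]
(47, 0.15, 90, 0.04) [(0.35, [-0.58, 0.24, 0.98, 1.84, -0.92, 0.66, -2.07]), (0.43, [-0.16, 0.25, 0.43, 1.82, -0.8, 0.51, -2.17]), (0.43, [0.25, 0.35, 0.12, 1.66, -0.84, 0.71, -1.88]), (0.45, [0.39, 0.4, -0.02, 1.58, -0.82, 0.84, -1.75])]
(47, 0.15, 90, 0.0495) [(0.35, [-0.29, 0.17, 0.57, 1.83, -0.72, 0.56, -2.25]), (0.4, [-0.19, 0.26, 0.46, 
[... 1137 characters left out ...]
86, 0.38, -2.21]), (0.28, [-0.36, 0.2, 0.64, 1.94, -0.95, 0.34, -2.13]), (0.35, [0.44, 0.28, -0.1, 1.8, -0.92, 0.5, -1.86]), (0.35, [0.56, 0.34, -0.18, 1.73, -0.92, 0.66, -1.7])]
(42, 0.15, 120, 0.04) [(0.26, [0.3, 0.16, 0.15, 1.91, -0.99, 0.55, -2.34]), (0.26, [0.44, 0.25, -0.05, 1.87, -0.99, 0.46, -2.34]), (0.35, [0.59, 0.41, -0.13, 1.64, -0.92, 0.71, -2.2]), (0.35, [0.56, 0.49, -0.07, 1.51, -0.92, 0.9, -2.1])]
(42, 0.15, 60, 0.0495) [(0.33, [-0.59, 0.08, 0.81, 2.03, -0.93, 0.39, -1.51]), (0.26, [-0.07, 0.15, 0.24, 2.0, -0.98, 0.32, -1.47]), (0.38, [0.69, 0.27, -0.43, 1.88, -0.89, 0.49, -1.24]), (0.51, [0.96, 0.38, -0.74, 1.82, -0.7, 0.57, -1.23])]
real	1m0.904s
user	3m20.745s
sys	0m0.338s
```

```bash
cat >> fit.py <<'E'
def log():
    s=read_state(); f=open("log.json","a"); f.write(json.dumps([s[k].tolist() for k in("joint_positions","ee_pos","eef_rot")])+"\n"); return s
def data():
    return D0[:2]+[tuple(json.loads(l)) for l in open("log.json")]
E
python3 - <<'E'
from fit import *
st=log(); p,T=np.array([.47,-.12,.33]),tool(-.1,np.radians(80))@R.from_euler('z',-.9).as_matrix(); print(st["time"],delta(st,p,T))
R0=R.from_quat(st["eef_rot"]).as_matrix(); print(R0.T@np.array([-.08,0,.08]))
E
```

```text
3.0 (array([ 0.0474,  0.0202, -0.1427]), array([ 0.3122, -0.6121, -0.8967]))
[ 0.00640584  0.01045072 -0.1124711 ]
```

Request:
arm_command([
  [100, [0, 0.002, -0.025], [0, 0, 0]],
  [100, [0.004, 0.005, -0.05], [0.015, -0.03, -0.045]],
  [100, [0.01, 0.008, -0.075], [0.045, -0.09, -0.13]],
  [100, [0.016, 0.01, -0.1], [0.08, -0.15, -0.22]],
  [100, [0.022, 0.012, -0.12], [0.11, -0.21, -0.31]],
  [100, [0.028, 0.014, -0.135], [0.14, -0.27, -0.4]],
  [100, [0.034, 0.016, -0.142], [0.17, -0.34, -0.5]],
  [100, [0.04, 0.018, -0.142], [0.21, -0.41, -0.6]],
  [100, [0.045, 0.02, -0.142], [0.24, -0.48, -0.7]],
  [100, [0.047, 0.02, -0.142], [0.28, -0.55, -0.8]],
])

```text
time: 3.83
ee_pos: [0.4697, -0.1194, 0.3306]
eef_rot: [0.935, 0.328, 0.126, 0.042]
ft_force: [0.6, 0.9, -2.0]
width: 0.0867
```

Run:
```python
from fit import *
st=log(); p,T=np.array([.47,-.12,.33]),tool(-.1,np.radians(80))@R.from_euler('z',-.9).as_matrix(); print(st["time"],delta(st,p,T),st["joint_positions"].round(2))
r=fit(data()); print(r.cost,r.x.reshape(8,3).round(3))
```

```text
3.8333 (array([-0.0003,  0.0006,  0.0007]), array([ 0.0461, -0.0833, -0.1281])) [ 1.53 -0.26 -1.13  1.88 -0.37  1.14 -0.4 ]
4.941033357765923 [[-0.    -0.021  0.302]
 [ 0.003 -0.021 -0.004]
 [ 0.007 -0.002  0.416]
 [ 0.002 -0.002  0.018]
 [-0.012  0.003  0.468]
 [-0.006  0.003  0.025]
 [-0.007  0.     0.275]
 [-0.     1.57   0.   ]]
```

```bash
cat > sim.py <<'E'
from fit import *
def fks(q,S):
    L=np.zeros((8,3)); L[0,2]=S[0];L[2,2]=S[1];L[4,2]=S[2];L[6,2]=S[3];L[7,1]=np.pi/2; L[0,:2]=S[4:6]
    return fk(q,L.ravel())
def fits(D):
    def f(S):
        o=[]
        for q,p,r in D: o+=list((fks(q,S)[0]-np.array(p))*1000)
        return np.array(o)
    return least_squares(f,[.3,.43,.49,.28,0,0])
def jac(q,S):
    p0,R0=fks(q,S); J=np.zeros((6,7)); e=1e-5
    for i in range(7):
        d=np.array(q,float); d[i]+=e; p,Rm=fks(d,S); J[:3,i]=(p-p0)/e; J[3:,i]=(Rm*R0.inv()).as_rotvec()/e
    return J,p0,R0
def track(q,S,p,T,n=25):
    "min-norm tracking straight line, limits handled by dropping joints"
    q=np.array(q,float); p0,R0=fks(q,S); Rt=R.from_matrix(T); rv=(R0.inv()*Rt).as_rotvec(); mm=9
    for k in range(1,n+1):
        a=k/n; pk=p0+(p-p0)*a; Rk=R0*R.from_rotvec(rv*a)
        for it in range(3):
            J,pc,Rc=jac(q,S); e=np.r_[pk-pc,(Rk*Rc.inv()).as_rotvec()]
            free=np.ones(7,bool)
            for t in range(4):
                dq=np.zeros(7); Jf=J[:,free]; dq[free]=Jf.T@np.linalg.solve(Jf@Jf.T+1e-5*np.eye(6),e)
                bad=free&((q+dq<lo)|(q+dq>hi))
                if not bad.any(): break
                free&=~bad
            q=np.clip(q+dq,lo,hi)
        mm=min(mm,np.minimum(q-lo,hi-q).min())
    pc,Rc=fks(q,S); return q,mm,np.linalg.norm(pc-p)*1000,np.linalg.norm((Rt*Rc.inv()).as_rotvec())
E
python3 - <<'E'
from sim import *
r=fits(data()); print(r.x.round(4),r.fun.round(1).reshape(-1,3).tolist())
S=r.x
# test predictor: from w1 q to second
q=np.array([0.66,-0.24,-0.5,2.37,-1.08,0.11,-0.56]); p,T=tgt(np.array([0.6438,-0.0671,0.1157]),-0.13,-0.03,0); print(track(q,S,p,T,10))
q=D0[0][0]; p=np.array([.3993,-.3097,.2783]); print(track(q,S,p,R.from_quat([.967,.066,.247,.017]).as_matrix(),10))
E
```

```text
[ 0.318   0.4079  0.4925  0.3032  0.0156 -0.0424] [[4.4, -1.5, 0.3], [0.0, 4.9, 2.7], [0.0, 4.9, 2.7], [-2.5, -6.5, -5.7]]
(array([ 1.16174547, -0.05802382, -1.00980931,  2.30932788, -1.10781419,
        0.06241098, -0.48492417]), np.float64(0.002410979932946082), np.float64(24.671096208537268), np.float64(0.00708625237679315))
(array([ 1.06939728, -0.16544541, -0.27612396,  2.09585349, -0.50898062,
        0.90045978, -0.38651868]), np.float64(0.3241465054953596), np.float64(3.3579745399370126e-07), np.float64(9.085804995659098e-11))
```

```bash
cat > scan3.py <<'E'
from sim import *
import sim
from multiprocessing import Pool
L=fit(data()).x
sim.fks=lambda q,S: fk(q,L)
q0=np.array(data()[-1][0])
RE=PIV+R.from_euler('z',.44).apply(RING-PIV)
def tg(ring,yaw,el,roll,off,past,up=0):
    T=tool(yaw,el)@R.from_euler('z',roll).as_matrix()
    return ring+T[:,2]*(past-0.070)-T[:,1]*off+np.array([0,0,up]),T
def job(a):
    el,yaw,roll,off,via=a; e=np.radians(el); r=np.radians(roll); q=q0; ms=[]
    w=[]
    if via is not None: w.append((np.array(via[:3]),tool(-.1,np.radians(85))@R.from_euler('z',via[3]).as_matrix()))
    w+=[tg(RING,yaw,np.radians(65),r,off,-.1,.10),tg(RING,yaw,e,r,off,-.05,.0),tg(RING,yaw,e,r,off,.024),tg(RING,yaw,e,r,off,.024,.018),tg(RE,yaw+.25,e,r,off,.024,.014)]
    qs=[]
    for p,T in w:
        q,m,dp,dr=track(q,None,p,T,12); ms.append(round(float(m if dp<3 and dr<.03 else -dp/1000-dr),2)); qs.append(q.round(2).tolist())
    return a,ms,qs[-3]
if __name__=="__main__":
    A=[(el,yaw,roll,f*.041,via) for el in(43,48) for yaw in(-.13,.05) for roll,f in((0,-1),(-90,-1),(-70,-1),(90,1),(0,1)) for via in(None,(.3,-.45,.35,-.9),(.5,.2,.35,-.9),(.6,-.35,.35,-.9))]
    with Pool() as P: res=P.map(job,A,chunksize=1)
    res.sort(key=lambda r:-min(r[1]))
    for r in res[:14]: print(r)
E
time OMP_NUM_THREADS=1 python3 scan3.py
```

```text
((48, -0.13, -70, -0.041, (0.3, -0.45, 0.35, -0.9)), [0.26, 0.24, 0.19, 0.19, 0.19, 0.2], [0.77, 0.28, -0.76, 2.05, 0.98, 0.25, -1.27])
((48, -0.13, -90, -0.041, (0.3, -0.45, 0.35, -0.9)), [0.26, 0.2, 0.15, 0.22, 0.22, 0.21], [0.77, 0.29, -0.79, 2.04, 1.05, 0.28, -0.99])
((48, 0.05, -90, -0.041, (0.3, -0.45, 0.35, -0.9)), [0.26, 0.23, 0.13, 0.1, 0.1, 0.14], [0.78, 0.27, -0.74, 2.06, 0.39, 0.16, -0.18])
((48, 0.05, -70, -0.041, (0.3, -0.45, 0.35, -0.9)), [0.26, 0.27, 0.18, 0.1, 0.1, 0.14], [0.81, 0.28, -0.74, 2.06, 0.31, 0.16, -0.42])
((48, -0.13, 0, -0.041, (0.3, -0.45, 0.35, -0.9)), [0.26, 0.18, 0.13, 0.07, 0.08, 0.1], [0.7, 0.22, -0.6, 2.14, 0.91, 0.13, -2.41])
((48, -0.13, 0, -0.041, (0.6, -0.35, 0.35, -0.9)), [0.13, 0.25, 0.13, 0.07, 0.07, 0.1], [0.69, 0.22, -0.59, 2.14, 0.9, 0.13, -2.4])
((43, -0.13, -70, -0.041, (0.3, -0.45, 0.35, -0.9)), [0.26, 0.24, 0.06, 0.07, 0.13, 0.07], [0.77, 0.25, -0.75, 2.1, 1.47, 0.19, -1.76])
((48, 0.05, 0, -0.041, (0.3, -0.45, 0.35, -0.9)), [0.26, 0.32, 0.18, 0.04, 0.04, 0.09], [0.87, 0.28, -0.72, 2.12, -0.07, 0.1, -1.21])
((48, 0.05, 0, -0.041, (0.6, -0.35, 0.35, -0.9)), [0.13, 0.2, 0.14, 0.04, 0.04, 0.09], [0.9, 0.3, -0.75, 2.11, 0.02, 0.1, -1.3])
((48, -0.13, -90, -0.041, None), [0.04, 0.02, 0.23, 0.23, 0.22], [0.8, 0.3, -0.83, 2.04, 1.07, 0.29, -1.01])
((48, 0.05, -70, -0.041, None), [0.1, 0.02, 0.11, 0.11, 0.15], [0.88, 0.31, -0.82, 2.05, 0.44, 0.17, -0.53])
((48, 0.05, 0, 0.041, (0.3, -0.45, 0.35, -0.9)), [0.26, 0.02, 0.05, 0.02, 0.03, 0.07], [0.56, 0.2, -0.56, 2.16, 0.53, 0.08, -1.98])
((48, 0.05, 0, 0.041, (0.6, -0.35, 0.35, -0.9)), [0.13, 0.16, 0.14, 0.02, 0.03, 0.07], [0.55, 0.2, -0.55, 2.17, 0.51, 0.08, -1.97])
((43, -0.13, -90, -0.041, None), [0.04, 0.01, 0.09, 0.18, 0.1], [0.82, 0.29, -0.84, 2.09, 1.51, 0.24, -1.44])
real	0m18.105s
user	1m1.744s
sys	0m0.281s
```

Run:
```python
from fit import *
st=log(); p,T=np.array([.3,-.45,.35]),tool(-.1,np.radians(85))@R.from_euler('z',-.9).as_matrix(); print(st["time"],delta(st,p,T),st["joint_positions"].round(2))
```

```text
3.8333 (array([-0.3301,  0.1591, -0.0649]), array([ 0.1109, -0.1419, -0.1265])) [ 1.53 -0.26 -1.13  1.88 -0.37  1.14 -0.4 ]
```

Request:
arm_command([
  [80, [-0.02, 0.01, -0.004], [0.005, -0.007, -0.006]],
  [80, [-0.05, 0.025, -0.01], [0.02, -0.02, -0.02]],
  [80, [-0.083, 0.04, -0.016], [0.03, -0.035, -0.03]],
  [80, [-0.117, 0.057, -0.023], [0.04, -0.05, -0.045]],
  [80, [-0.15, 0.073, -0.03], [0.05, -0.064, -0.057]],
  [80, [-0.184, 0.089, -0.036], [0.062, -0.079, -0.07]],
  [80, [-0.218, 0.105, -0.043], [0.073, -0.094, -0.084]],
  [80, [-0.252, 0.122, -0.05], [0.085, -0.108, -0.096]],
  [80, [-0.286, 0.138, -0.056], [0.096, -0.123, -0.11]],
  [80, [-0.32, 0.154, -0.063], [0.11, -0.14, -0.125]],
])

```text
time: 4.67
ee_pos: [0.3022, -0.4401, 0.3453]
eef_rot: [0.921, 0.387, 0.039, 0.019]
ft_force: [0.6, 0.5, 0.4]
width: 0.0697
```

```bash
cat > plan.py <<'E'
from sim import *
import sim
L=fit(data()).x
sim.fks=lambda q,S: fk(q,L)
RE=PIV+R.from_euler('z',.44).apply(RING-PIV)
def tg(ring,yaw,el,roll,off,past,up=0):
    T=tool(yaw,np.radians(el))@R.from_euler('z',np.radians(roll)).as_matrix()
    return ring+T[:,2]*(past-0.070)-T[:,1]*off+np.array([0,0,up]),T
E
python3 - <<'E'
from fit import *
st=log()
from plan import *
print(st["time"],st["joint_positions"].round(2),fit(data()).cost,L.reshape(8,3).round(3).tolist(), st["width"])
off=-(st["width"]/2+.006)
p,T=tg(RING,-.13,65,-90,off,-.1,.1); print(p,delta(st,p,T)); q=track(st["joint_positions"],None,p,T,12);print(q)
p,T=tg(RING,-.13,48,-90,off,-.03,0); print(p); q=track(q[0],None,p,T,12);print(q)
p,T=tg(RING,-.13,48,-90,off,.024,0); q=track(q[0],None,p,T,12);print(q)
E
```

```text
4.6667 [ 1.7   0.15 -0.86  1.62  0.05  1.36  0.07] 4.943946750867828 [[-0.002, -0.015, 0.288], [0.007, -0.015, 0.003], [-0.008, -0.009, 0.423], [0.002, -0.009, 0.025], [-0.002, 0.006, 0.475], [-0.018, 0.006, 0.019], [-0.012, -0.015, 0.269], [-0.0, 1.57, 0.0]] 0.06971881067788949
[ 0.60927986 -0.06258693  0.38704025] (array([ 0.4862, -0.0435, -0.0163]), array([-0.3396,  0.1057, -0.6411]))
(array([ 1.19945014,  0.18007538, -1.28948193,  1.63006926,  0.28795131,
        1.03969578, -0.27134293]), np.float64(0.16703918698330922), np.float64(5.539221199548624e-06), np.float64(1.4609816636444864e-09))
[ 0.6075598  -0.06236205  0.21735476]
(array([ 1.04694164,  0.15704469, -1.07274021,  2.06701656,  0.67885543,
        0.3263192 , -0.67155736]), np.float64(0.15748647908501945), np.float64(9.513390496401752e-06), np.float64(1.898096576788183e-09))
(array([ 0.81220857,  0.30220361, -0.86356447,  2.00477303,  1.00278269,
        0.32688723, -0.93931902]), np.float64(0.2668872259537347), np.float64(6.545921761022723e-08), np.float64(3.3316585020394946e-11))
```

Request:
arm_command([
  [80, [0.012, -0.001, 0], [-0.008, 0.003, -0.016]],
  [80, [0.035, -0.003, -0.001], [-0.025, 0.008, -0.05]],
  [80, [0.06, -0.005, -0.002], [-0.042, 0.013, -0.08]],
  [80, [0.085, -0.007, -0.003], [-0.06, 0.018, -0.11]],
  [80, [0.11, -0.01, -0.004], [-0.077, 0.024, -0.145]],
  [80, [0.135, -0.012, -0.005], [-0.094, 0.029, -0.18]],
  [80, [0.16, -0.014, -0.005], [-0.11, 0.035, -0.21]],
  [80, [0.185, -0.017, -0.006], [-0.13, 0.04, -0.245]],
  [80, [0.21, -0.019, -0.007], [-0.147, 0.046, -0.28]],
  [80, [0.235, -0.021, -0.008], [-0.164, 0.05, -0.31]],
])

```text
time: 5.5
ee_pos: [0.4543, -0.2525, 0.3667]
eef_rot: [0.843, 0.522, 0.093, 0.091]
ft_force: [-0.1, 0.0, 0.1]
width: 0.0694
```

```bash
cat > nxt.py <<'E'
import sys
from fit import *
st=log()
from plan import *
off=-(st["width"]/2+.006)
yaw,el,past,up=map(float,sys.argv[1:5])
p,T=tg(RING,yaw,el,-90,off,past,up); d=delta(st,p,T)
print(st["time"],"q",st["joint_positions"].round(2),"F",st["ft_force"].round(1)); print(p.round(4),d[0].tolist(),d[1].tolist()); r=track(st["joint_positions"],None,p,T,12); print(r[0].round(2),r[1:])
E
python3 nxt.py -.13 65 -.1 .1
```

```text
5.5 q [ 1.57 -0.07 -1.05  1.75 -0.15  1.18  0.1 ] F [-0.1  0.   0.1]
[ 0.6091 -0.0626  0.387 ] [0.2393, 0.0557, 0.0085] [-0.171, 0.0526, -0.3249]
[ 1.21  0.16 -1.3   1.64  0.27  1.04 -0.27] (np.float64(0.1647127389701597), np.float64(3.277995252147094e-07), np.float64(8.787411389002189e-11))
```

Request:
arm_command([
  [80, [0.024, 0.0055, 0.001], [-0.017, 0.005, -0.032]],
  [80, [0.048, 0.011, 0.002], [-0.034, 0.01, -0.065]],
  [80, [0.072, 0.0167, 0.003], [-0.05, 0.016, -0.097]],
  [80, [0.096, 0.022, 0.0035], [-0.068, 0.021, -0.13]],
  [80, [0.12, 0.028, 0.004], [-0.085, 0.026, -0.162]],
  [80, [0.144, 0.033, 0.005], [-0.1, 0.031, -0.195]],
  [80, [0.168, 0.039, 0.006], [-0.12, 0.037, -0.227]],
  [80, [0.192, 0.0445, 0.007], [-0.137, 0.042, -0.26]],
  [80, [0.216, 0.05, 0.008], [-0.154, 0.047, -0.292]],
  [80, [0.239, 0.056, 0.0085], [-0.171, 0.053, -0.325]],
])

```text
time: 6.33
ee_pos: [0.6098, -0.0629, 0.3872]
eef_rot: [0.734, 0.644, 0.144, 0.162]
ft_force: [-0.2, -0.5, -0.2]
width: 0.0694
```

```bash
python3 nxt.py -.13 48 -.035 0
```

```text
6.3333 q [ 1.21  0.16 -1.3   1.64  0.27  1.04 -0.27] F [-0.2 -0.5 -0.2]
[ 0.6041 -0.0619  0.221 ] [-0.0001, -0.0756, 0.1482] [-0.2958, -0.0019, -0.001]
[ 1.05  0.13 -1.09  2.1   0.69  0.31 -0.71] (np.float64(0.14941018221064484), np.float64(2.00248212091898e-05), np.float64(3.520214903781602e-09))
```

Request:
arm_command([
  [80, [0, -0.005, 0.008], [-0.02, 0, 0]],
  [80, [0, -0.014, 0.025], [-0.05, 0, 0]],
  [80, [0, -0.023, 0.043], [-0.085, 0, 0]],
  [80, [0, -0.032, 0.06], [-0.12, 0, 0]],
  [80, [0, -0.041, 0.078], [-0.155, 0, 0]],
  [80, [0, -0.05, 0.096], [-0.19, -0.001, 0]],
  [80, [0, -0.059, 0.114], [-0.225, -0.001, 0]],
  [80, [0, -0.067, 0.131], [-0.26, -0.002, -0.001]],
  [80, [0, -0.0756, 0.148], [-0.296, -0.002, -0.001]],
  [80, [0, -0.0756, 0.148], [-0.296, -0.002, -0.001]],
])

```text
time: 7.17
ee_pos: [0.6005, -0.062, 0.2165]
eef_rot: [0.702, 0.617, 0.235, 0.267]
ft_force: [-0.8, 0.3, -0.1]
width: 0.0697
```

```bash
python3 nxt.py -.13 48 .024 0
python3 - <<'E'
from h import *
st=read_state(); c=camera("wrist"); cv2.imwrite("pics/w3.png",c["pixels"][:,:,::-1]); print(proj(c,[RING],st))
E
```

```text
7.1667 q [ 1.05  0.13 -1.09  2.11  0.69  0.31 -0.71] F [-0.8  0.3 -0.1]
[ 0.6434 -0.067   0.1772] [0.0005, 0.0062, 0.0581] [-0.0058, -0.0005, 0.0003]
[ 0.78  0.29 -0.86  2.05  1.1   0.32 -1.07] (np.float64(0.25168397196208153), np.float64(1.3750038927752348e-07), np.float64(7.423207002942107e-11))
[[221.98729444 231.55628527]]
```

View pics/w3.png

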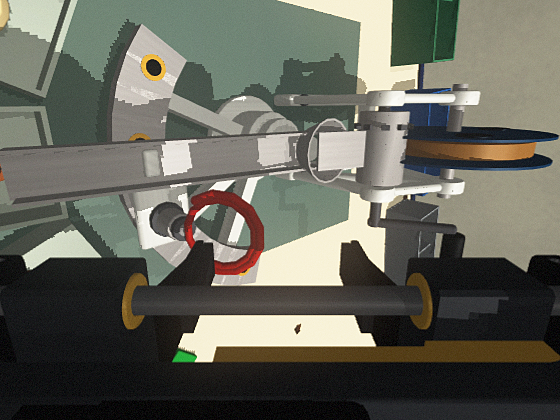

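Run:
```python
from h import *
st=read_state(); c=camera("wrist"); print(st["ee_pos"],st["joint_vel"].round(3))
m=red(c,(170,170,290,290),120); 
ys,xs=np.nonzero(m); e=cv2.fitEllipse(cv2.convexHull(np.c_[xs,ys].astype(np.int32))); print(len(xs),e,proj(c,[RING],st))
t=camera("top"); s=camera("scene")
rs=[ray(c,e[0],st),ray(t,(311.39,182.5)),ray(s,(269.87,220.6))]
print(tri(rs),tri(rs[:2]),tri(rs[::2]))
cv2.imwrite("pics/s3.png",cv2.resize(s["pixels"][190:300,200:340,::-1],None,fx=5,fy=5)); cv2.imwrite("pics/w3c.png",cv2.resize(c["pixels"][160:320,120:300,::-1],None,fx=4,fy=3.7))
```

```text
[ 0.60159344 -0.06189542  0.21894546] [ 0.067 -0.02  -0.064 -0.08  -0.147  0.044  0.147]
2201 ((220.19065856933594, 231.1727294921875), (73.94153594970703, 89.91287231445312), 143.357666015625) [[218.53139262 231.28725025]]
(array([ 0.64403888, -0.06688832,  0.11651643]), [np.float64(0.0004724936021771843), np.float64(0.0005332489770092778), np.float64(0.00020893498664380933)]) (array([ 0.64346113, -0.06642332,  0.11801605]), [np.float64(0.0003239850263571773), np.float64(0.00032398502635703336)]) (array([ 0.64449287, -0.06704232,  0.1166519 ]), [np.float64(3.501243172091635e-05), np.float64(3.501243172094687e-05)])
```

View pics/w3c.png

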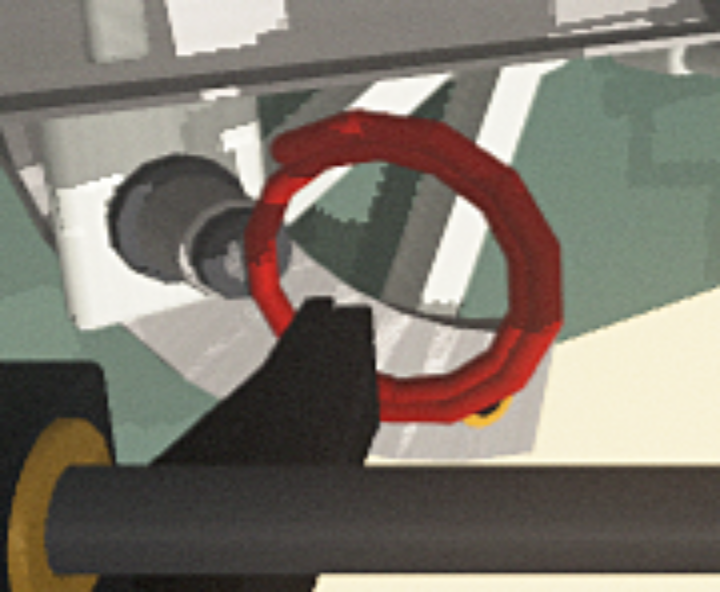

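View pics/s3.png

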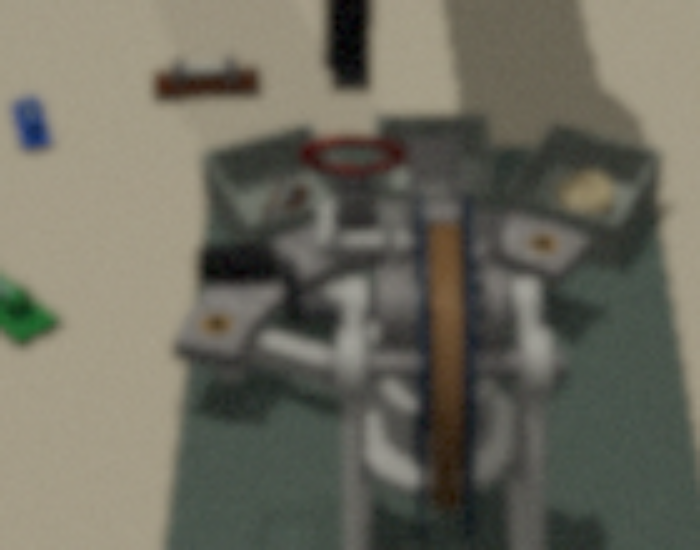

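Request:
arm_command([
  [80, [0, 0, 0.004], [0, 0, 0]],
  [80, [0, 0, 0.01], [0, 0, 0]],
  [80, [0, 0, 0.018], [0, 0, 0]],
  [80, [0, 0, 0.026], [0, 0, 0]],
  [80, [0, 0, 0.034], [0, 0, 0]],
  [80, [0, 0, 0.042], [0, 0, 0]],
  [80, [0, 0, 0.05], [0, 0, 0]],
  [80, [0, 0, 0.058], [0, 0, 0]],
  [80, [0, 0, 0.058], [0, 0, 0]],
  [80, [0, 0, 0.058], [0, 0, 0]],
])

```text
time: 8.2
ee_pos: [0.6416, -0.0695, 0.1788]
eef_rot: [0.703, 0.615, 0.236, 0.269]
ft_force: [0.2, 0.9, 0.9]
width: 0.0695
```

```bash
sed -i 's/^RING=.*/RING=np.array([0.6440,-0.067,0.1165])/' h.py; python3 nxt.py -.13 48 .024 0
python3 - <<'E'
from h import *
st=read_state(); c=camera("wrist"); cv2.imwrite("pics/w4.png",c["pixels"][:,:,::-1]); s=camera("scene"); cv2.imwrite("pics/s4.png",cv2.resize(s["pixels"][190:300,200:340,::-1],None,fx=5,fy=5))
E
```

```text
8.2 q [ 0.8   0.28 -0.87  2.05  1.08  0.32 -1.05] F [0.2 0.9 0.9]
[ 0.6435 -0.0669  0.178 ] [0.0028, 0.0005, 0.0017] [-0.001, 0.0023, -0.0028]
[ 0.79  0.29 -0.86  2.05  1.1   0.32 -1.07] (np.float64(0.2579659342399623), np.float64(2.924850757681973e-10), np.float64(1.5605513583499182e-13))
```

View pics/w4.png

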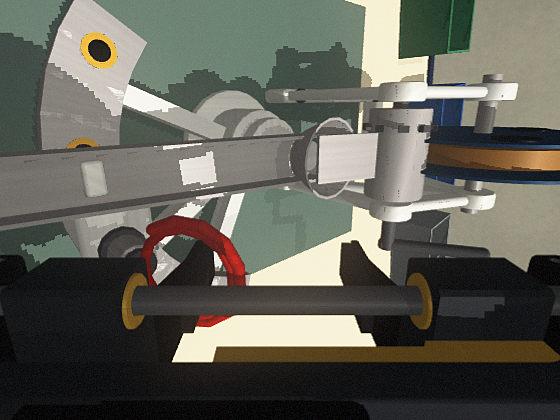

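View pics/s4.png

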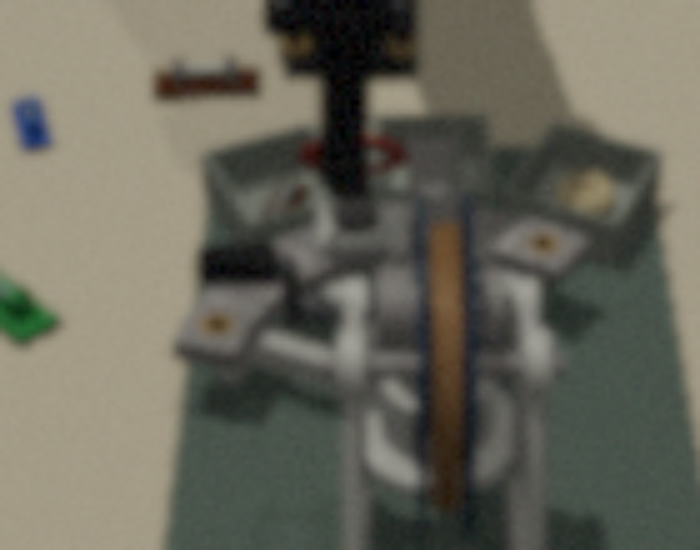

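Request:
arm_command([
  [80, [0, 0.001, 0], [0, 0, 0]],
  [80, [0, 0.002, 0], [0, 0, 0]],
  [80, [0, 0.0035, 0], [0, 0, 0]],
  [80, [0, 0.005, 0], [0, 0, 0]],
  [80, [0, 0.0065, 0], [0, 0, 0]],
  [80, [0, 0.008, 0], [0, 0, 0]],
  [80, [0, 0.009, 0], [0, 0, 0]],
  [80, [0, 0.01, 0], [0, 0, 0]],
  [80, [0, 0.01, 0], [0, 0, 0]],
  [80, [0, 0.01, 0], [0, 0, 0]],
])

```text
time: 9.13
ee_pos: [0.6483, -0.0701, 0.1842]
eef_rot: [0.703, 0.615, 0.235, 0.269]
ft_force: [-0.6, -0.4, -1.4]
width: 0.0697
```

```bash
python3 nxt.py -.13 48 .024 0
python3 - <<'E'
from h import *
st=read_state(); R0=R.from_quat(st["eef_rot"]).as_matrix(); print("up in tool",R0.T@[0,0,1.])
E
```

```text
9.1333 q [ 0.81  0.29 -0.88  2.03  1.06  0.33 -1.02] F [-0.6 -0.4 -1.4]
[ 0.6436 -0.0669  0.178 ] [0.0025, -0.008, 0.0012] [-0.0021, 0.0021, -0.0017]
[ 0.79  0.29 -0.86  2.05  1.1   0.32 -1.06] (np.float64(0.25854603945398036), np.float64(6.084545849930518e-09), np.float64(3.2602952311674064e-12))
up in tool [-4.31284932e-04  6.67552628e-01 -7.44562491e-01]
```

Request:
arm_command([
  [80, [0, 0.002, 0], [0, 0, 0]],
  [80, [0, 0.0027, -0.0007], [0, 0, 0]],
  [80, [0, 0.0034, -0.0015], [0, 0, 0]],
  [80, [0, 0.004, -0.0022], [0, 0, 0]],
  [80, [0, 0.0047, -0.003], [0, 0, 0]],
  [80, [0, 0.0054, -0.0037], [0, 0, 0]],
  [80, [0, 0.006, -0.0045], [0, 0, 0]],
  [80, [0, 0.0067, -0.0052], [0, 0, 0]],
  [80, [0, 0.0074, -0.006], [0, 0, 0]],
  [80, [0, 0.0074, -0.006], [0, 0, 0]],
])

```text
time: 9.97
ee_pos: [0.6494, -0.0707, 0.1934]
eef_rot: [0.703, 0.615, 0.235, 0.269]
ft_force: [-3.4, -1.5, -10.1]
width: 0.0697
```

Run:
```python
from h import *
st=read_state();c=camera("wrist"); cv2.imwrite("pics/w5.png",c["pixels"][:,:,::-1])
print(st["ft_force"],st["ee_pos"])
for n in("top","scene"):
    s=camera(n); b=(220,85,400,295) if n=="top" else (180,190,350,300)
    cv2.imwrite(f"pics/{n}5.png",cv2.resize(s["pixels"][b[1]:b[3],b[0]:b[2],::-1],None,fx=3,fy=2.8))
```

```text
[ -3.38927924  -1.46740166 -10.0567661 ] [ 0.64944741 -0.07066235  0.19342571]
```

View pics/w5.png

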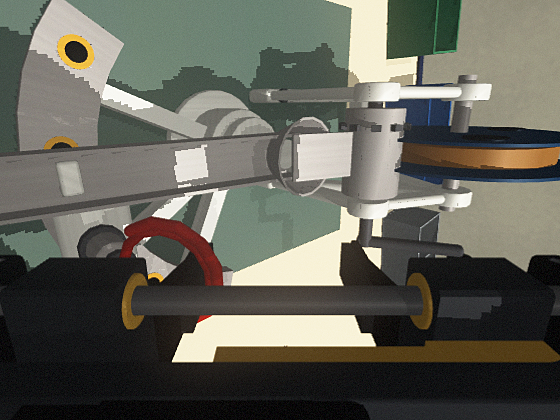

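Request:
arm_command([
  [80, [0, 0.0007, -0.0007], [0, 0, 0]],
  [80, [0, 0.0014, -0.0015], [0, 0, 0]],
  [80, [0, 0.002, -0.0022], [0, 0, 0]],
  [80, [0, 0.0025, -0.0028], [0, 0, 0]],
  [80, [0, 0.003, -0.0034], [0, 0, 0]],
  [80, [0, 0.003, -0.0034], [0, 0, 0]],
  [80, [0, 0.003, -0.0034], [0, 0, 0]],
  [80, [0, 0.003, -0.0034], [0, 0, 0]],
  [80, [0, 0.003, -0.0034], [0, 0, 0]],
  [80, [0, 0.003, -0.0034], [0, 0, 0]],
])

```text
time: 10.95
ee_pos: [0.6496, -0.0706, 0.1981]
eef_rot: [0.703, 0.615, 0.235, 0.269]
ft_force: [-4.9, -2.8, -10.9]
width: 0.07
```

Run:
```python
from fit import *
st=log();c=camera("wrist"); print(st["ft_force"],st["ee_pos"],st["joint_positions"].round(2))
t=camera("top"); s=camera("scene")
cv2.imwrite("pics/w6.png",np.vstack([cv2.resize(s["pixels"][190:300,200:340,::-1],(700,400)),]))
m=red(c,(90,190,260,330),120); print(m.sum())
from plan import *
# swing plan: rotate commanded pose about pivot by angle a*chute, tool yaw by b
p0=st["ee_pos"]; R0=R.from_quat(st["eef_rot"]).as_matrix()
fin=p0+R0@np.array([0,-.041,.052])  # finger point in ring
print("finger pt",fin, "rel piv",fin-PIV)
for a,b in((.1,.05),(.2,.1),(.3,.15),(.44,.22),(.44,.33)):
    f2=PIV+R.from_euler('z',a).apply(fin-PIV); T=R.from_euler('z',b).as_matrix()@R0; p=f2-T@np.array([0,-.041,.052])
    d=delta(st,p,T); r=track(st["joint_positions"],None,p,T,12); print(a,b,d[0].tolist(),d[1].tolist(),r[0].round(2),r[1:])
```

```text
[ -4.87906367  -2.75191378 -10.91928522] [ 0.6495905  -0.07055288  0.19806703] [ 0.85  0.28 -0.92  2.01  0.98  0.35 -0.94]
2473
finger pt [ 0.65371113 -0.07115726  0.13197879] rel piv [-0.09628887 -0.03215726  0.13197879]
0.1 0.05 [-0.0091, 0.0037, 0.0033] [-0.0, 0.0334, -0.0372] [ 0.93  0.31 -0.98  2.    0.92  0.33 -0.8 ] (np.float64(0.27097230894223334), np.float64(3.8192854991437855e-09), np.float64(1.9343908919812125e-12))
0.2 0.1 [-0.0176, 0.008, 0.0072] [-0.0001, 0.0667, -0.0745] [ 1.01  0.35 -1.04  1.98  0.87  0.32 -0.66] (np.float64(0.26486498063012204), np.float64(9.847133577312323e-09), np.float64(3.833588497492253e-12))
0.3 0.15 [-0.0256, 0.0129, 0.0116] [-0.0001, 0.1001, -0.1117] [ 1.08  0.41 -1.1   1.96  0.84  0.33 -0.54] (np.float64(0.26570851341602625), np.float64(2.1148121875242795e-08), np.float64(6.708633295144241e-12))
0.44 0.22 [-0.0355, 0.0207, 0.0186] [-0.0002, 0.1468, -0.1639] [ 1.16  0.5  -1.17  1.92  0.81  0.36 -0.38] (np.float64(0.2668854172005168), np.float64(2.2128954238102974e-08), np.float64(4.221470523829481e-12))
0.44 0.33 [-0.0359, 0.0208, 0.0186] [-0.0003, 0.2202, -0.2458] [ 1.25  0.61 -1.28  1.9   0.79  0.41 -0.19] (np.float64(0.19078420307073118), np.float64(5.360537434043907e-08), np.float64(1.9032697953204898e-11))
```

View pics/w6.png

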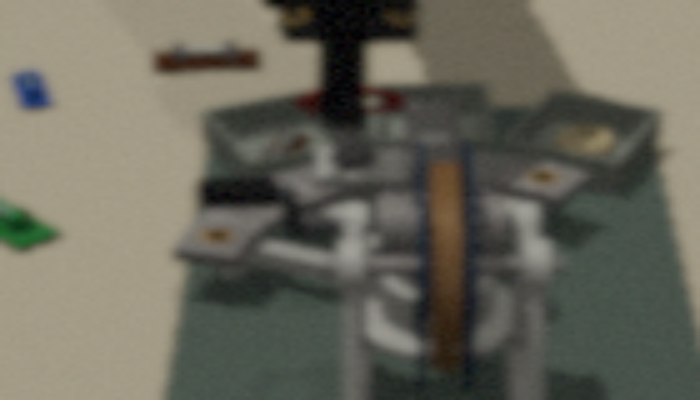

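```bash
python3 - <<'E'
from h import *
s=camera("scene"); m=red(s,(255,208,290,228),120); ys,xs=np.nonzero(m); print(len(xs),xs.min(),xs.max(),ys.min(),ys.max())
print(proj(s,[RING,RING+[0,0,.012]]))
cv2.imwrite("pics/s7.png",cv2.resize(s["pixels"][205:240,250:295,::-1],None,fx=14,fy=14,interpolation=cv2.INTER_NEAREST))
i0=cv2.imread("pics/scene0.png")[205:240,250:295]; cv2.imwrite("pics/s0z.png",cv2.resize(i0,None,fx=14,fy=14,interpolation=cv2.INTER_NEAREST))
print(read_state()["ft_force"])
E
python3 -c "
import cv2,numpy as np
cv2.imwrite('pics/cmp.png',cv2.resize(np.hstack([cv2.imread('pics/s0z.png'),cv2.imread('pics/s7.png')]),(800,320)))"
```

```text
26 260 279 214 220
[[269.87978966 220.54210539]
 [269.81126269 216.9056506 ]]
[ -4.14657732  -2.50653523 -11.64217344]
```

View pics/cmp.png

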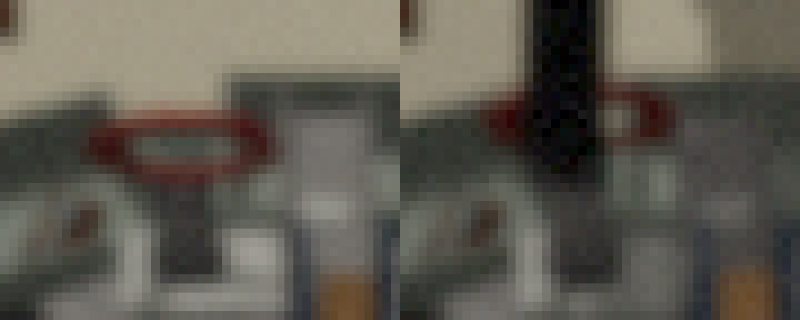

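Request:
arm_command([
  [80, [-0.0025, 0.001, 0.0009], [0, 0.008, -0.009]],
  [80, [-0.0055, 0.0022, 0.002], [0, 0.02, -0.022]],
  [80, [-0.0082, 0.0033, 0.003], [0, 0.03, -0.0335]],
  [80, [-0.0108, 0.0045, 0.004], [0, 0.04, -0.0447]],
  [80, [-0.0134, 0.0058, 0.0052], [0, 0.05, -0.0558]],
  [80, [-0.0159, 0.0071, 0.0064], [0, 0.06, -0.067]],
  [80, [-0.0184, 0.0085, 0.0076], [0, 0.07, -0.078]],
  [80, [-0.0209, 0.0099, 0.0089], [0, 0.08, -0.0894]],
  [80, [-0.0233, 0.0114, 0.0102], [0, 0.09, -0.1005]],
  [80, [-0.0256, 0.0129, 0.0116], [0, 0.1, -0.1117]],
])

```text
time: 11.98
ee_pos: [0.6641, -0.098, 0.1989]
eef_rot: [0.654, 0.666, 0.255, 0.251]
ft_force: [-1.8, -0.2, -11.2]
width: 0.0696
```

Run:
```python
from fit import *
st=log(); print(st["ft_force"],st["ee_pos"],st["joint_positions"].round(2))
R0=R.from_quat(st["eef_rot"]).as_matrix(); fin=st["ee_pos"]+R0@np.array([0,-.041,.052]); print("fin",fin,(fin-PIV), np.arctan2(*(-(fin-PIV))[[1,0]])-np.arctan2(.03216,.09629))
t=camera("top"); s=camera("scene"); c=camera("wrist"); cv2.imwrite("pics/w8.png",c["pixels"][:,:,::-1])
cv2.imwrite("pics/t8.png",cv2.resize(t["pixels"][120:260,235:355,::-1],None,fx=4,fy=4,interpolation=cv2.INTER_CUBIC))
cv2.imwrite("pics/s8.png",cv2.resize(s["pixels"][190:300,200:340,::-1],None,fx=5,fy=5))
```

```text
[ -1.79676019  -0.16852453 -11.17280828] [ 0.66408542 -0.09800307  0.1988709 ] [ 1.08  0.41 -1.1   1.96  0.84  0.33 -0.54]
fin [ 0.668352   -0.09799248  0.13278916] [-0.081648   -0.05899248  0.13278916] 0.3033396989896876
```

View pics/t8.png

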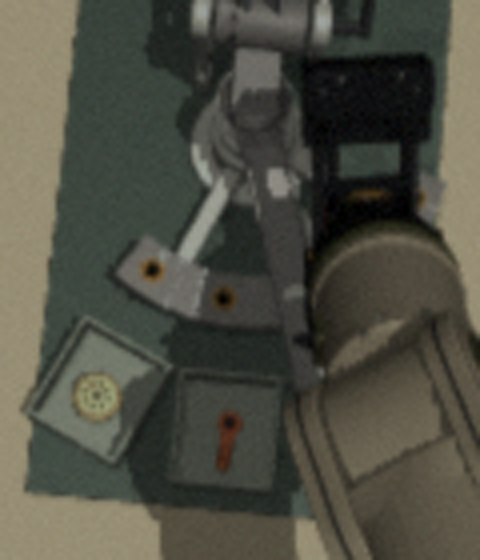

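View pics/w8.png

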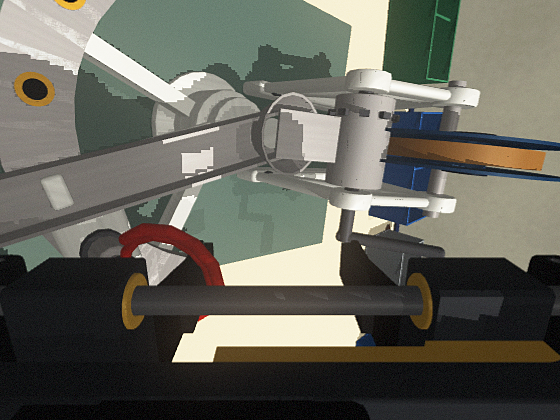

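View pics/s8.png

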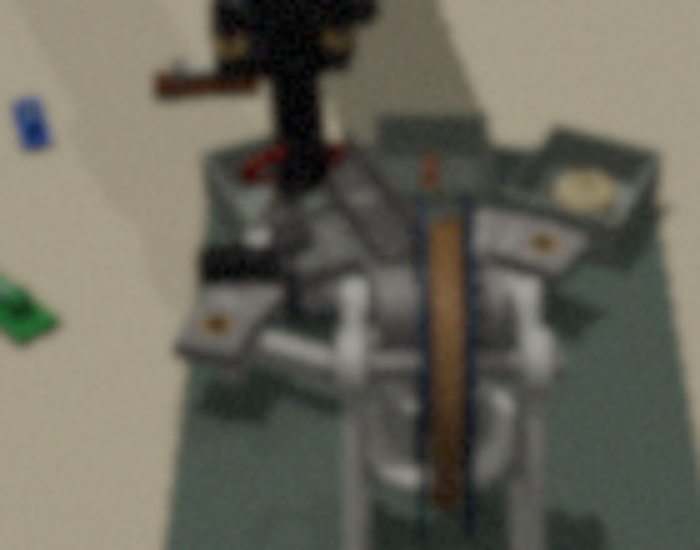

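Run:
```python
from h import *
t=camera("top")
for a,b,z in(((292.3,221.2),(310.8,216.2),.055),((294.3,193.2),(308.2,192.8),.085)):
    A=onz(t,a,z)-PIV;B=onz(t,b,z)-PIV
    print(np.linalg.norm(A[:2]),np.linalg.norm(B[:2]),np.arctan2(B[1],B[0])-np.arctan2(A[1],A[0]))
```

```text
0.20048415950325724 0.18830922027538058 -6.019226792846486
0.1284284441915916 0.12875176809902794 -5.990149738414068
```

Run:
```python
from plan import *
st=read_state(); R0=R.from_quat(st["eef_rot"]).as_matrix(); o=np.array([0,-.041,.052]); fin=st["ee_pos"]+R0@o
for a in(.04,.08,.12):
    f2=PIV+R.from_euler('z',a).apply(fin-PIV); T=R.from_euler('z',a/2).as_matrix()@R0; p=f2-T@o
    d=delta(st,p,T); print(a,d[0].tolist(),d[1].tolist()); 
print(track(st["joint_positions"],None,p,T,12))
```

```text
0.04 [-0.0033, 0.0018, 0.0016] [-0.0, 0.0134, -0.0149]
0.08 [-0.0066, 0.0037, 0.0033] [-0.0, 0.0267, -0.0298]
0.12 [-0.0097, 0.0056, 0.0051] [-0.0001, 0.0401, -0.0446]
(array([ 1.14665186,  0.48642297, -1.16235439,  1.92638147,  0.81727033,
        0.35777032, -0.40418324]), np.float64(0.2742839574251191), np.float64(2.877880206812158e-09), np.float64(1.0606415044599087e-12))
```

Request:
arm_command([
  [80, [-0.0015, 0.0008, 0.0007], [0, 0.006, -0.0065]],
  [80, [-0.0033, 0.0018, 0.0016], [0, 0.0134, -0.0149]],
  [80, [-0.005, 0.0028, 0.0025], [0, 0.02, -0.022]],
  [80, [-0.0066, 0.0037, 0.0033], [0, 0.0267, -0.0298]],
  [80, [-0.008, 0.0046, 0.0042], [0, 0.033, -0.037]],
  [80, [-0.0097, 0.0056, 0.0051], [0, 0.04, -0.0446]],
  [80, [-0.0097, 0.0056, 0.0051], [0, 0.04, -0.0446]],
  [80, [-0.0097, 0.0056, 0.0051], [0, 0.04, -0.0446]],
  [80, [-0.0097, 0.0056, 0.0051], [0, 0.04, -0.0446]],
  [80, [-0.0097, 0.0056, 0.0051], [0, 0.04, -0.0446]],
])

```text
time: 13.02
ee_pos: [0.6712, -0.1078, 0.1981]
eef_rot: [0.634, 0.685, 0.262, 0.243]
ft_force: [-1.2, -2.6, -10.9]
width: 0.0695
```

Run:
```python
from fit import *
st=log(); print(st["time"],st["ft_force"],st["ee_pos"])
R0=R.from_quat(st["eef_rot"]).as_matrix(); fin=st["ee_pos"]+R0@np.array([0,-.041,.052]); print("fin",fin, np.arctan2(*(-(fin-PIV))[[1,0]])-np.arctan2(.03216,.09629), "up",R0.T@[0,0,1.])
t=camera("top"); c=camera("wrist"); cv2.imwrite("pics/w9.png",c["pixels"][:,:,::-1])
cv2.imwrite("pics/t9.png",cv2.resize(t["pixels"][120:260,235:355,::-1],None,fx=4,fy=4,interpolation=cv2.INTER_CUBIC))
```

```text
13.0167 [ -1.16224571  -2.56358665 -10.94526003] [ 0.67122436 -0.10782722  0.19807693]
fin [ 0.67538132 -0.10757719  0.13198868] 0.4208904004942057 up [-0.00105068  0.66730694 -0.74478208]
```

View pics/t9.png

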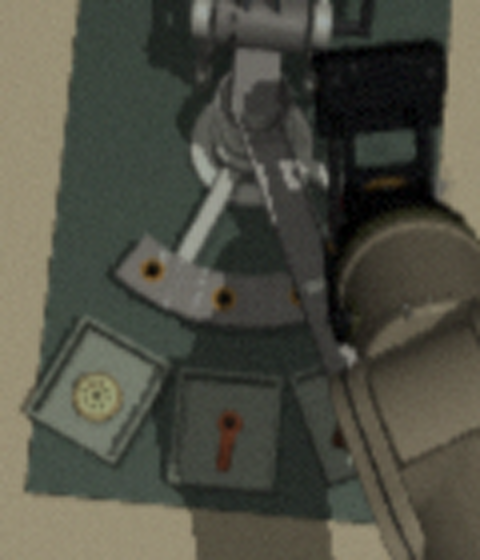

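View pics/w9.png

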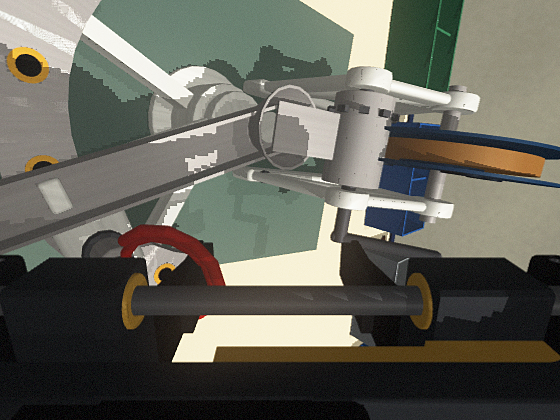

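Request:
arm_command([
  [80, [0, -0.001, 0.0005], [0, 0, 0]],
  [80, [0, -0.002, 0.001], [0, 0, 0]],
  [80, [0, -0.003, 0.0015], [0, 0, 0]],
  [80, [0, -0.004, 0.002], [0, 0, 0]],
  [80, [0, -0.0055, 0.0025], [0, 0, 0]],
  [80, [0, -0.007, 0.003], [0, 0, 0]],
  [80, [0, -0.0085, 0.0035], [0, 0, 0]],
  [80, [0, -0.01, 0.004], [0, 0, 0]],
  [80, [0, -0.011, 0.004], [0, 0, 0]],
  [80, [0, -0.012, 0.004], [0, 0, 0]],
])

```text
time: 13.95
ee_pos: [0.6659, -0.1076, 0.1883]
eef_rot: [0.634, 0.685, 0.263, 0.244]
ft_force: [-0.3, 0.9, 0.1]
width: 0.0699
```

```bash
cat > look.py <<'E'
import sys
from fit import *
n=sys.argv[1]
st=log(); print(st["time"],st["ft_force"],st["ee_pos"],st["joint_positions"].round(2))
t=camera("top"); s=camera("scene"); c=camera("wrist")
a=cv2.resize(t["pixels"][130:230,270:350,::-1],(400,500)); b=cv2.resize(s["pixels"][205:255,235:285,::-1],(400,500))
cv2.imwrite(f"pics/ts{n}.png",np.hstack([a,b])); cv2.imwrite(f"pics/w{n}.png",c["pixels"][:,:,::-1])
m=red(s,(240,205,290,240),120); ys,xs=np.nonzero(m); print("scene red",len(xs),xs.min(),xs.max(),ys.min(),ys.max())
E
python3 look.py 10
```

```text
13.95 [-0.31162529  0.88368454  0.14369364] [ 0.6658625  -0.10759774  0.18832689] [ 1.14  0.48 -1.14  1.95  0.83  0.33 -0.42]
scene red 22 246 265 223 230
```

View pics/ts10.png

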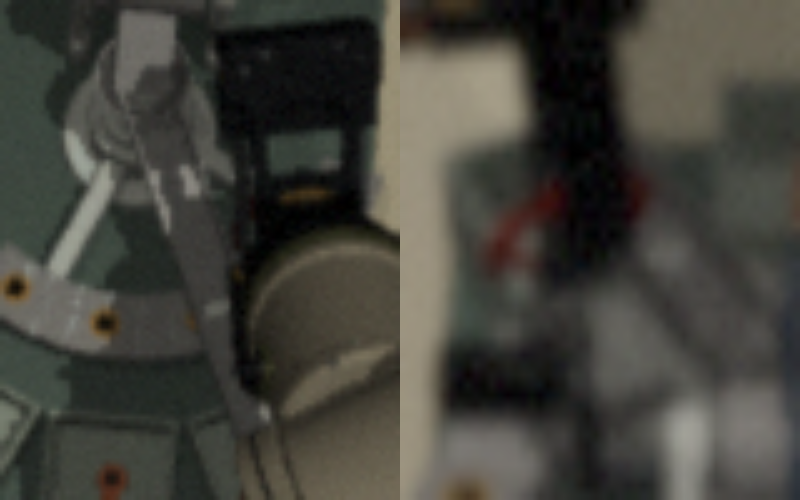

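View pics/w10.png

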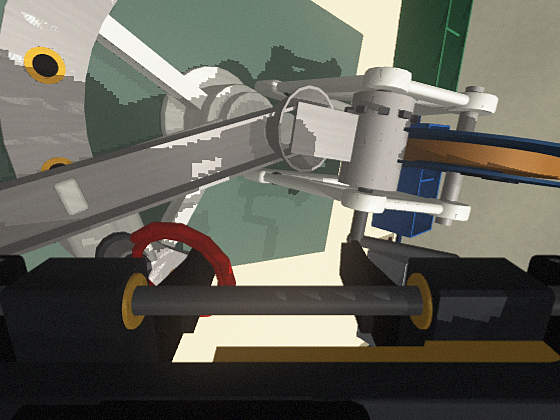

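```bash
cat > ringchk.py <<'E'
from h import *
def ringpts(th,lift,r=.028):
    C=PIV+R.from_euler('z',th).apply(RING-PIV)+[0,0,lift]; yaw=-.13+th
    ex=np.array([np.cos(yaw),np.sin(yaw),0]); ey=np.array([-np.sin(yaw),np.cos(yaw),0]); a=np.radians(35)
    f=np.linspace(0,2*np.pi,120); v=np.sin(a)*ex+np.cos(a)*np.array([0,0,1])
    return C+r*(np.cos(f)[:,None]*ey+np.sin(f)[:,None]*v)
def ext(c,th,lift,st=None):
    p=proj(c,ringpts(th,lift),st); return np.r_[p.min(0),p.max(0)].round(1)
if __name__=="__main__":
    s=camera("scene"); st=read_state(); c=camera("wrist")
    print("init",ext(s,0,0))
    for th in(.40,.42,.44):
        for l in(0,.009,.013): print(th,l,ext(s,th,l),"wrist",ext(c,th,l,st))
    for cc,b,sv in((c,(100,200,260,330),120),(s,(240,205,290,240),100)):
        m=red(cc,b,sv); n,lab,S,_=cv2.connectedComponentsWithStats(m); print([x[:5].tolist() for x in S[1:] if x[4]>4])
E
python3 ringchk.py
```

```text
init [259.4 217.1 280.3 223.8]
0.4 0 [245.7 221.5 266.  230.2] wrist [124.8 217.9 229.8 311.1]
0.4 0.009 [245.5 218.7 265.9 227.5] wrist [131.  223.  240.8 319.1]
0.4 0.013 [245.4 217.4 265.9 226.3] wrist [133.9 225.3 246.1 322.9]
0.42 0 [245.1 221.7 265.4 230.6] wrist [127.6 221.5 232.2 312.5]
0.42 0.009 [244.9 218.9 265.3 228. ] wrist [133.9 226.7 243.2 320.5]
0.42 0.013 [244.9 217.7 265.3 226.7] wrist [136.8 229.1 248.4 324.2]
0.44 0 [244.5 222.  264.7 231.1] wrist [130.4 225.  234.5 313.8]
0.44 0.009 [244.4 219.2 264.6 228.4] wrist [136.7 230.3 245.5 321.7]
0.44 0.013 [244.3 217.9 264.6 227.2] wrist [139.8 232.8 250.7 325.4]
[[130, 221, 106, 65, 2299], [148, 278, 7, 8, 30], [199, 315, 12, 2, 22]]
[[246, 223, 9, 9, 29]]
```

```bash
python3 - <<'E'
from h import *
st=read_state(); R0=R.from_quat(st["eef_rot"]).as_matrix()
for th in(.42,.44):
    C=PIV+R.from_euler('z',th).apply(RING-PIV); d=R0.T@(C-st["ee_pos"]); print(th,"ring centre in tool",d.round(4),"lower finger: x0, y",-st["width"]/2,"..-0.013 more; past",.07-d[2])
E
python3 nxt.py .1 48 -.05 0 | head -1
```

```text
0.42 ring centre in tool [ 0.0002 -0.0479  0.0524] lower finger: x0, y -0.03474046540351791 ..-0.013 more; past 0.017609863538432774
0.44 ring centre in tool [-0.0016 -0.0469  0.0532] lower finger: x0, y -0.03474046540351791 ..-0.013 more; past 0.016769000579132005
14.2 q [ 1.14  0.48 -1.14  1.95  0.83  0.33 -0.42] F [ 0.2  0.3 -0.4]
```

Run:
```python
from plan import *
st=read_state(); R0=R.from_quat(st["eef_rot"]).as_matrix()
q=st["joint_positions"]
for o in([0,-.005,0],[0,-.005,-.04],[0,-.005,-.09],[0,.05,-.12]):
    q,m,a,b=track(q,None,st["ee_pos"]+R0@np.array(o),R0,10); print(q.round(2),m,a,b)
```

```text
[ 1.14  0.48 -1.14  1.96  0.84  0.32 -0.43] 0.2583844246382588 1.7289297609956625e-10 7.693046995704917e-14
[ 1.33  0.44 -1.32  2.    0.73  0.37 -0.33] 0.15019676991349562 7.905915474889268e-09 2.3512867926832643e-12
[ 1.56  0.27 -1.45  2.03  0.23  0.37  0.1 ] 0.015191789963661106 3.0192389832257333e-07 5.340751153535186e-11
[ 1.57  0.2  -1.47  1.92  0.07  0.49  0.21] 0.000519692793985449 2.051584050633888e-07 3.079411338047587e-11
```

Request:
arm_command([
  [80, [0, -0.003, 0], [0, 0, 0]],
  [80, [0, -0.005, 0], [0, 0, 0]],
  [80, [0, -0.005, -0.004], [0, 0, 0]],
  [80, [0, -0.005, -0.01], [0, 0, 0]],
  [80, [0, -0.005, -0.016], [0, 0, 0]],
  [80, [0, -0.005, -0.023], [0, 0, 0]],
  [80, [0, -0.005, -0.03], [0, 0, 0]],
  [80, [0, -0.005, -0.037], [0, 0, 0]],
  [80, [0, -0.005, -0.044], [0, 0, 0]],
  [80, [0, -0.005, -0.05], [0, 0, 0]],
])

```text
time: 15.03
ee_pos: [0.6276, -0.1109, 0.2215]
eef_rot: [0.634, 0.686, 0.262, 0.243]
ft_force: [0.8, 0.1, -0.1]
width: 0.0691
```

```bash
python3 look.py 11; python3 ringchk.py
python3 - <<'E'
from plan import *
st=read_state(); R0=R.from_quat(st["eef_rot"]).as_matrix()
for dx,dz,el in((-.03,.1,70),(-.06,.1,70),(-.03,.12,80),(0,.12,75),(-.05,.12,48)):
    T=tool(.1,np.radians(el))@R.from_euler('z',-np.pi/2).as_matrix()
    q,m,a,b=track(st["joint_positions"],None,st["ee_pos"]+[dx,0,dz],T,10); print(dx,dz,el,q.round(2),m,a,b,delta(st,st["ee_pos"]+[dx,0,dz],T))
E
```

```text
15.0333 [ 0.82688976  0.14863902 -0.0569698 ] [ 0.62764457 -0.11092314  0.22146457] [ 1.39  0.43 -1.37  2.    0.71  0.38 -0.3 ]
scene red 47 246 265 222 231
init [259.4 217.1 280.3 223.8]
0.4 0 [245.7 221.5 266.  230.2] wrist [167.6 189.8 249.6 265.7]
0.4 0.009 [245.5 218.7 265.9 227.5] wrist [173.7 192.7 258.6 270.6]
0.4 0.013 [245.4 217.4 265.9 226.3] wrist [176.5 194.  262.8 272.8]
0.42 0 [245.1 221.7 265.4 230.6] wrist [169.6 192.7 251.3 267.2]
0.42 0.009 [244.9 218.9 265.3 228. ] wrist [175.7 195.6 260.3 272. ]
0.42 0.013 [244.9 217.7 265.3 226.7] wrist [178.5 197.  264.5 274.2]
0.44 0 [244.5 222.  264.7 231.1] wrist [171.5 195.5 253.  268.5]
0.44 0.009 [244.4 219.2 264.6 228.4] wrist [177.7 198.5 261.9 273.3]
0.44 0.013 [244.3 217.9 264.6 227.2] wrist [180.5 199.9 266.1 275.6]
[[173, 200, 81, 72, 1934]]
[[246, 222, 20, 10, 73]]
-0.03 0.1 70 [ 1.33  0.42 -1.45  1.68  0.45  1.07 -0.08] 0.003165467760605667 2.108694839585613e-08 7.882561033458691e-12 (array([ 0.0022,  0.0445, -0.0944]), array([ 0.3817,  0.0125, -0.0195]))
-0.06 0.1 70 [ 1.46  0.28 -1.46  1.75  0.27  1.02  0.05] 0.005031114489098654 2.646555233274296e-07 5.896842293645942e-11 (array([ 0.0045,  0.0222, -0.1144]), array([ 0.3817,  0.0125, -0.0195]))
-0.03 0.12 80 [ 1.14  0.49 -1.36  1.52  0.5   1.35 -0.12] 0.01941050702625069 2.8441548169480456e-08 8.641983110420467e-12 (array([ 0.0022,  0.0578, -0.1093]), array([ 0.5562,  0.0109, -0.0207]))
0 0.12 75 [ 1.13  0.52 -1.37  1.51  0.55  1.27 -0.14] 0.01664273088487711 2.0506468280540868e-08 7.884193148094504e-12 (array([-0.0001,  0.0801, -0.0894]), array([ 0.4689,  0.0117, -0.0201]))
-0.05 0.12 48 [ 1.6  -0.22 -1.21  1.97 -0.8   0.69  0.91] 0.026133566024995725 1.2638230984911469e-05 5.974140324034712e-09 (array([ 0.0038,  0.043 , -0.1226]), array([-0.0023,  0.0159, -0.0167]))
```

View pics/w11.png

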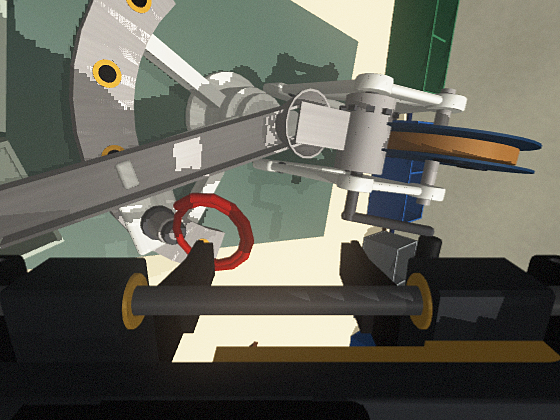

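View pics/ts11.png

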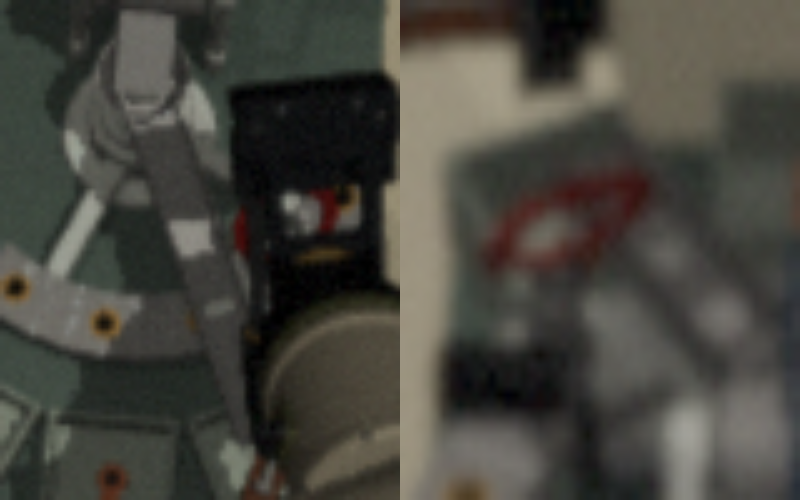

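Run:
```python
from h import *
t=camera("top"); a=(294.3,193.2)
for b in((314,191.6),(313.7,191.3)):
  for z in(.075,.085):
    A=onz(t,a,z)-PIV;B=onz(t,b,z)-PIV; print((np.arctan2(B[1],B[0])-np.arctan2(A[1],A[0]))%(2*np.pi))
st=read_state(); print(st["ft_force"],st["time"])
c=camera("wrist")["pixels"]; cv2.imwrite("pics/w12.png",cv2.resize(c[160:280,80:280,::-1],(800,480),interpolation=cv2.INTER_CUBIC))
```

```text
0.42742007938930193
0.41719366896344123
0.4234051803451724
0.41319745215461534
[0.26015383 0.51118972 0.0450581 ] 15.3333
```

View pics/w12.png

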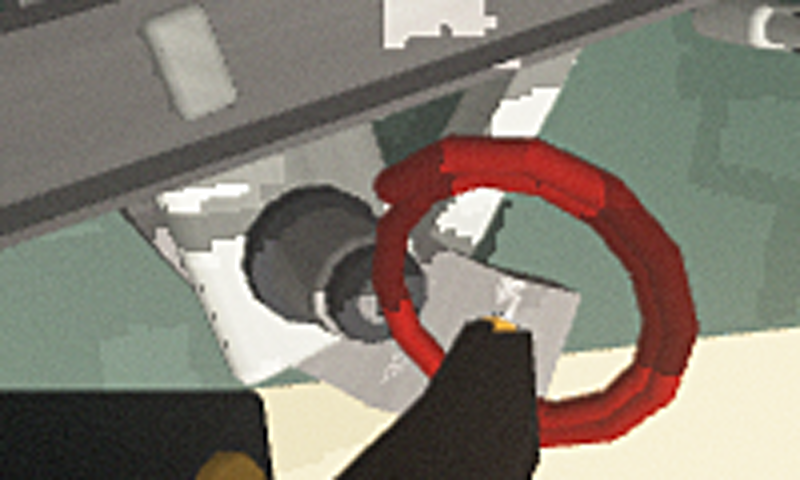

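```bash
python3 -c "
from bench import *
print(close_job())"
```

```text
the job is handed in; nothing more can be done
None
```

The chute now stands over the fuse's tray, one hole to the right of the middle tray. The index pin looks fully home there. I handed the job in at about 15.4 s; no verdict came back.

**What I did:** I hooked the lower finger of the part-open gripper inside the red ring and lifted the pin about 13 mm, with roughly 11 N on the finger. I then swung the chute to about +0.42 rad, lowered the finger until the force fell to zero, and drew it out of the ring.

**Last checks:**
- **Pin:** In the scene camera the ring sits where it should with the pin at zero lift. In the wrist camera the pin head sits against its barrel as it did at the start. A pin still riding on the plate would be 9 mm higher, which neither picture shows.
- **Chute angle:** The top camera gives 0.41 to 0.43 rad. The wrist camera suggests slightly more, 0.44 or above. They differ by a few hundredths, and the low end is close to the 0.41 limit. I take the pin as seated because the ring is down, but I did not push the chute to test the lock.
- **Spout:** It is about 12 mm from the fuse, worked out from an early measurement of the fuse and a chute angle of 0.44. The arm hid most of that tray at the end.
- **Contact:** The force reading was about 0.5 N, which is noise, and the fingertip was about 33 mm clear of the ring.
- **Loose parts:** I saw no loose part moved, but I did not measure their positions again.

**What went wrong on the way:** My first approach, with the gripper level, ran the arm against its joint ranges 20 to 25 mm short of the pose I wanted. I backed off without touching anything and came in again with the gripper rolled a quarter turn and a steeper slant of 48 degrees.

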